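# Refit the washed dust filter in the furnace chiller

### The job

The chiller's dust filter has been washed: take the blue-framed filter out of the white drip rack and refit it in the chiller's air intake, grip upward. Tilt it to bring its foot into the channel below the drip hood, straighten it until it stands fully home against the grille, then slide the red bolt all the way forward through the window of its grip, and let go. Leave the grey spare filter in the rack and do not shift the things standing around.

Things in the scene. Friction and masses are not known exactly. Their poses are not given: they have to be found in the camera images.
- filter_grip (a point): Blue-framed flat filter cassette (rigid, 0.12 kg), the one to refit: centre of its grip. Grip 42 mm wide, 36 mm tall, 10 mm thick, standing up from the middle of the filter's top edge; this point is 18 mm below its upper end. Axes: z in the filter's plane, from foot up through the grip; y along its width; x through its thickness (front and back are alike).
- filter_foot (a point): Middle of the blue filter's foot edge, 120 mm below filter_grip along z. The filter's body is 110 mm wide (y), 84 mm tall, 10 mm thick (its lowest 3 mm are thinned to 6). Right above its top edge, under the grip, is a window 26 mm wide, 18 mm high for the bolt. It starts leaning at 30 degrees in the rack; draw it out along its own z.
- spare_filter_grip (a point): The same point of the spare filter: same make, grey frame. It leans in the other place of the rack, parallel to the blue one, feet 72 mm apart level; which of them is nearer the chiller varies. It stays there.
- drip_rack: White drip rack, fixed, a tray 200 mm (x) by 150 mm (y); origin: centre of the underside. Filters lean toward its -x by 30 degrees from vertical, faces on wires reaching 60 mm up from the foot, foot held by a lip 9 mm high and low pins at both sides. Feet at x = 4 and 76 mm, y = 0, 34 mm up in the rack's frame.
- chiller: Compact chiller, fixed: white casing 170 mm wide (y), flat top 114 mm above the worktop, air intake in the front, which looks along -x. Origin: centre of the underside, z up. In the intake recess a dark grille leans back by 5 degrees; jambs at both sides leave 117 mm for the filter's 110 and stand 13 mm out from the grille's foot.
- chiller_seat (a point): Middle of the grille's lower edge, on the floor of the foot channel (22 mm above the worktop). z runs up the leaning face of the grille, y along the channel, x into the grille. The filter fully home has its foot on the floor, its face on the grille: axes parallel to these, grip's centre at x = -5 mm, z = +120 mm here, y within 3.5 mm.
- channel_lip (a point): Middle of the upper inner edge of the channel's front lip, 32 mm above the worktop, 19 mm before the grille's foot: the mouth's width. The lip is 10 mm high; its upper 6 mm slope at 45 degrees to the channel, which is 13 mm wide below. Its outer face is 8 mm farther to the front.
- hood_edge (a point): Middle of the grey drip hood's front edge, underside, 110 mm above the worktop, 36 mm before the grille's foot; 4 mm thick. It covers both top corners of the intake, cut out for 68 mm in the middle for grip and fingers. Upright the filter cannot enter: foot in the channel, it must lean about 25 to 32 degrees from vertical to the front, then swings up with its top edge under the hood.
- bolt_pull (a point): Centre of the bolt's red finger pull on the chiller's top: 12 mm (x) by 30 mm (y), 20 mm high, its top 140 mm above the worktop; 57 mm of flat top lie behind it. The bolt's flat tongue (12 mm wide, 4 mm thick, 116 to 120 mm above the worktop) ends 45 mm ahead (chiller's -x) of this point; drawn back it is clear of the filter.
- chiller_bolt (a joint): Travel of the bolt in m: 0 drawn back (starts within 4 mm of this), 0.034 fully forward (to the chiller's -x), its tongue through the window of the seated filter. It slides stiffly (about 2.5 N) and stays where it is left; push the red pull from behind.
- standard_a: Bystander: white bottle with a white cap, 37 mm across, 88 mm high; origin at the centre of its underside. To be left where it is.
- beaker_250: Bystander: clear beaker, 75 mm across, 95 mm high; origin at the centre of its underside. To be left where it is.
- petri_dish: Bystander: covered dish, 90 mm across, 17 mm high; origin at the centre of its underside. To be left where it is.
- screwdriver: Bystander: red-handled screwdriver, 190 mm long, lying on the worktop; origin at the centre of its underside. To be left where it is.
Mind the look-alikes: they are no part of the job. Of the things that look like the part that bears filter_grip, the larger one is meant.

How it is judged:
By the outcome, as a careful person would: the job done as asked, in the order asked, and still so for the second after the job is handed in, with the robot touching nothing.
It also fails if it takes over 54 s, if anything falls off the work surface, if the arm or the gripper's body presses on something with over 40 N, if the wrist force passes 120 N, or if a joint passes its speed limit or range.

### The arm

A 6-joint arm with a two-finger parallel gripper is mounted at the origin on a cart in front of the work surface, level with it; the furniture and walls round the work are solid. World frame = base frame: x ahead of the robot, y to its left, z up, the work surface at z = 0. Lengths are in m, angles in degrees, forces in N, time in s.
With the tool pointing down it reaches from about 0.35 to 0.875 m from the base axis. Payload 4.2 kg.
Tool frame: the origin (TCP) lies at the very end of the fingers, on their centre line; the grasp point (between the pads) lies 19 mm behind it; z points along the fingers, y is the direction in which the jaws open and shut (so a half turn about z gives the same grasp; the last joint's range is limited). The gripper opens to 87 mm and grips with 3 to 60 N. Pads are 19 mm wide; open, the fingers measure 117 mm over their backs; the gripper's body (75 mm by 190 mm) begins 51 mm behind the grasp point.
Start: joints at [85.233, 22.042, 0.453, 0, -68.411, -14.817], TCP at [0.209, 0.589, 0.223] pointing down, gripper open.
Joint ranges: [-179.83, 179.83], [-69.29, 118.12], [-61.27, 80.66], [-181.25, 117.63], [-171.15, -9.14], [-177.46, 177.46]. Speed limits (degrees/s): [159.86, 159.86, 180, 180, 180, 180].

### API

Orientations are given as a 3x3 rotation matrix whose columns are the frame's x, y, z axes.
In Python, from station import r, imaging gives the robot as it stands. The module is installed in compiled form; this text tells all that it offers.
- The arm moves only by the tool move_arm, never from a script. Its argument "motion" is one flat list of numbers, 7 for each row, row after row: the shift along the tool's x, y, z in units of 40 mm (1.0 is 40 mm), then the turn, a rotation vector about the tool's x, y, z in units of 5 degrees (1.0 is 5 degrees), then the gripper's target within -1 to 1 (shut at 1, half-way at 0, fully open at -1). In form: [dx, dy, dz, wx, wy, wz, gripper, dx, dy, dz, wx, wy, wz, gripper, ...]. A call has 1 to 20 rows; each row is the pose to reach, as a shift and turn from the pose measured when the call began, along the tool's axes at that moment; what a row does not reach only later rows make up. A row lasts 1/12 s, in which the tool goes at most 41.7 mm and 7.16 degrees, less where a joint would pass 70% of its speed; a pose out of reach is approached as far as the arm can. A call with a gripper value outside its range is refused whole. The fingers move at their own pace and stop on an object; the grip force is fixed at half the most. Time passes only in rows, so rows that repeat a pose let the fingers close. It gives the time, the measured TCP pose, the force and the opening at its end, in the units of the state.
- r.sense(): the state, without advancing time (a new reading comes with each control period).
- imaging.capture(name): name is "side" or "top" or "wrist"; returns the picture (384x512x3 uint8, blue, green, red); there is no depth.
- imaging.camera_params(name): a dict with "intrinsics" (3x3 intrinsics, pixels), "world_from_camera" (4x4, takes a point from camera to world coordinates). Camera axes: x right, y down, z forward; pixel columns grow to the right and rows downward; lengths in m; the calibration is good to about 2 mm. A picture is of the moment at which its call begins: read the wrist's pose just before it. camera_params takes no time and is no camera call; for the wrist camera it gives the pose at the moment of the call.
- r.finish_job(): hands the job in, once; it reports no verdict.
The state is a dict: "time_s": time; "joints": joint angles; "joint_velocities": joint speeds; "effort": joint torques, N m; "tcp_pos": TCP position; "ee_rot": TCP orientation; "wrist_force": force on the tool from outside, world axes, zero at the start; "moment": the same for the moment, N m; "gripper_width": opening from 0.0 (shut) to 1.0 (fully open).
Only numpy, scipy, OpenCV 4.12 (cv2) and the standard library are available. Lean on these libraries where they do the work, as an engineer would, in place of code of your own. Each camera call takes 0.05 s, during which the arm holds its last target.

## Working session

There is one attempt and no reset: what is moved stays moved. The work goes in short steps, Python scripts to look and compute and a tool call to move; the robot and the scene stay as the last step left them, time stands still between calls to the robot, and variables do not carry over. Pictures are saved under pics/ and viewed, and the job is handed in when it is done.

Besides the shell and the picture viewer there is one more tool, called after ">>>" as a command line: name --argument value ..., lists and objects as JSON in quotes. move_arm: Moves the arm, as the interface text tells. Its arguments: {"type":"object","properties":{"motion":{"type":"array","items":{"type":"number"}}},"required":["motion"]}

```bash
mkdir -p pics; python3 - <<'E'
from station import r, imaging
import cv2,numpy as np
print(r.sense())
for n in ["side","top","wrist"]:
    p=imaging.camera_params(n); print(n,np.round(p["intrinsics"],1).tolist(),np.round(p["world_from_camera"],4).tolist())
    cv2.imwrite(f"pics/{n}0.png",imaging.capture(n))
E
```

```text
{'time_s': 0.0, 'joints': array([ 8.52333958e+01,  2.20914414e+01,  3.79655040e-01, -2.86706207e-02,
       -6.84125818e+01, -1.48178903e+01]), 'joint_velocities': array([ 0.02872014, -0.00779645,  0.10207126, -0.03450619, -0.00644567,
        0.04963871]), 'effort': array([-1.41984223e-03, -3.90662420e+01,  1.87404513e+01,  4.21978489e+00,
        1.09294587e-02, -1.96181131e-04]), 'tcp_pos': array([0.20926523, 0.58827741, 0.22145243]), 'ee_rot': array([[ 9.42086336e-01, -3.35369827e-01, -6.44057678e-04],
       [-3.35370429e-01, -9.42083946e-01, -2.12441647e-03],
       [ 1.05708787e-04,  2.21738163e-03, -9.99997536e-01]]), 'wrist_force': array([ 0.10300407, -0.13998764, -0.34384095]), 'moment': array([ 0.02551504, -0.00097044, -0.05269807]), 'gripper_width': 1.0021526513695922}
side [[423.6, 0.0, 254.6], [0.0, 423.6, 187.9], [0.0, 0.0, 1.0]] [[0.9784, -0.1428, 0.1493, 0.4162], [-0.206, -0.6194, 0.7575, -0.7707], [-0.0157, -0.7719, -0.6355, 0.9352], [0.0, 0.0, 0.0, 1.0]]
top [[397.4, 0.0, 258.8], [0.0, 397.4, 193.2], [0.0, 0.0, 1.0]] [[-0.009, -0.9815, 0.191, 0.3413], [-0.9999, 0.0067, -0.0127, 0.2214], [0.0112, -0.1911, -0.9815, 1.4383], [0.0, 0.0, 0.0, 1.0]]
wrist [[292.8, 0.0, 256.9], [0.0, 292.8, 190.2], [0.0, 0.0, 1.0]] [[-0.3352, -0.8989, -0.2823, 0.2862], [-0.9422, 0.3204, 0.0983, 0.5604], [0.0021, 0.2989, -0.9543, 0.3842], [0.0, 0.0, 0.0, 1.0]]
```

View pics/side0.png

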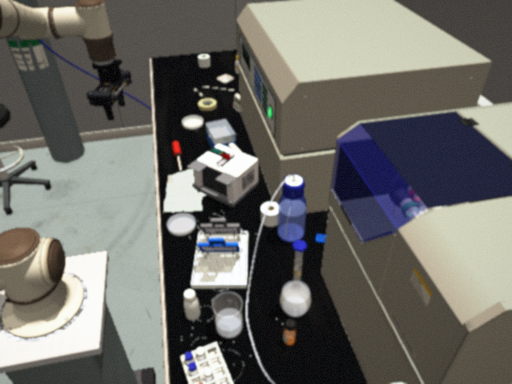

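View pics/top0.png

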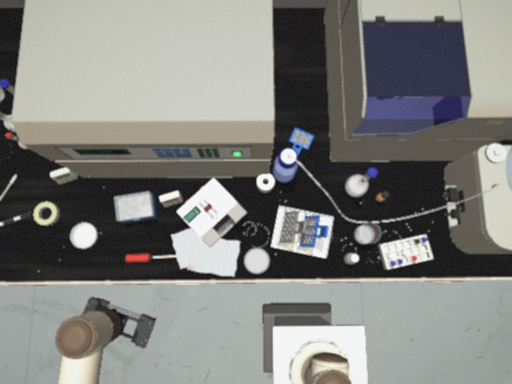

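View pics/wrist0.png

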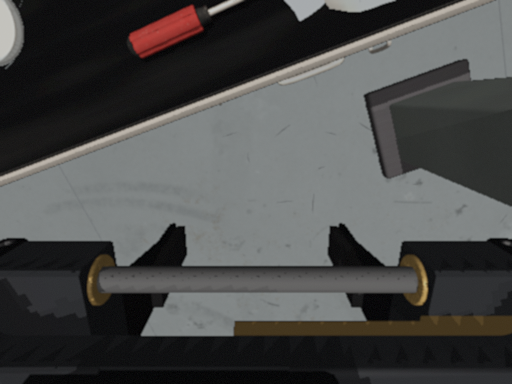

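```bash
python3 - <<'E'
import cv2
t=cv2.imread("pics/top0.png");s=cv2.imread("pics/side0.png")
cv2.imwrite("pics/tc.png",cv2.resize(t[165:285,165:365],None,fx=4,fy=4,interpolation=cv2.INTER_CUBIC))
cv2.imwrite("pics/sc.png",cv2.resize(s[130:300,150:320],None,fx=3.5,fy=3.5,interpolation=cv2.INTER_CUBIC))
E
```

```text
(no output)
```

View pics/tc.png

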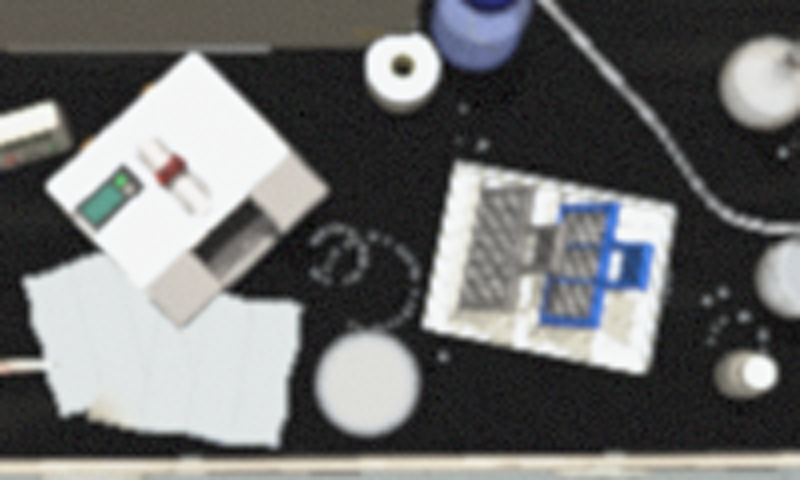

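View pics/sc.png

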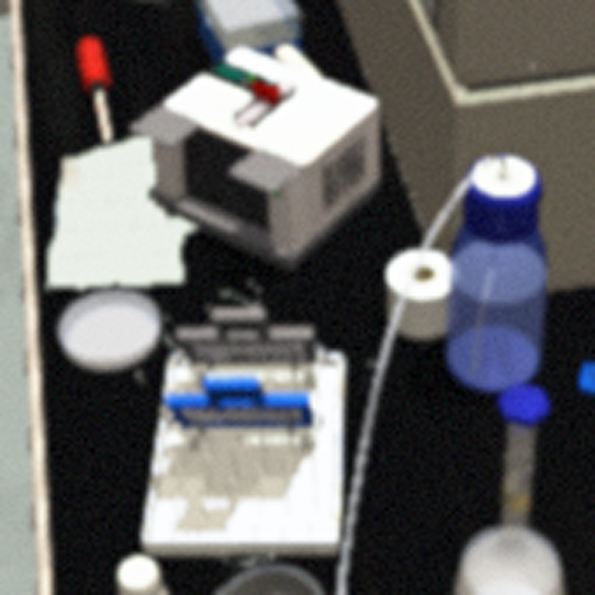

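```bash
cat > h.py <<'E'
import numpy as np,cv2
from station import r, imaging
def ray(P,uv):
    K=P["intrinsics"];T=P["world_from_camera"]
    d=np.array([(uv[0]-K[0,2])/K[0,0],(uv[1]-K[1,2])/K[1,1],1.0])
    return T[:3,3].copy(),T[:3,:3]@d
def onz(P,uv,z):
    o,d=ray(P,uv); return o+d*(z-o[2])/d[2]
def proj(P,X):
    T=np.linalg.inv(P["world_from_camera"]);c=T[:3,:3]@np.asarray(X)+T[:3,3]
    q=P["intrinsics"]@c; return q[:2]/q[2]
def crop(img,x0,y0,x1,y1,f,fn): cv2.imwrite(fn,cv2.resize(img[y0:y1,x0:x1],None,fx=f,fy=f,interpolation=cv2.INTER_CUBIC))
def tri(obs):
    A=np.zeros((3,3));b=np.zeros(3)
    for P,uv in obs:
        o,d=ray(P,uv);d=d/np.linalg.norm(d);M=np.eye(3)-np.outer(d,d);A+=M;b+=M@o
    return np.linalg.solve(A,b)
def tomove(p,R):
    "target pose -> units in current tool axes"
    s=r.sense();R0=s["ee_rot"];
    from scipy.spatial.transform import Rotation as Ro
    return np.round(R0.T@(np.asarray(p)-s["tcp_pos"])/0.04,2), np.round(Ro.from_matrix(R0.T@R).as_rotvec(degrees=True)/5,2)
E
python3 - <<'E'
from h import *
P=imaging.camera_params("top")
f=lambda a,b,z:np.round(onz(P,(165+a/4,165+b/4),z),3)
for c in [(455,160),(678,205),(648,375),(423,328)]: print("rack",f(*c,0.01))
for c in [(45,187),(195,52),(330,187),(180,328)]: print("chil",f(*c,.112))
print("pull",f(168,168,.14)); print("blue grip",f(632,267,.137)); print("spare",f(545,250,.137))
print("dish",f(367,383,.017),"bottle",f(760,375,.088),"beaker",f(800,280,.09),"roll",f(403,65,.05), "blue bottle",f(490,10,.15))
E
```

```text
rack [0.575 0.131 0.01 ]
rack [ 0.532 -0.071  0.01 ]
rack [ 0.38  -0.037  0.01 ]
rack [0.423 0.162 0.01 ]
chil [0.538 0.482 0.112]
chil [0.653 0.358 0.112]
chil [0.536 0.243 0.112]
chil [0.419 0.367 0.112]
pull [0.549 0.376 0.14 ]
blue grip [ 0.464 -0.005  0.137]
spare [0.479 0.066 0.137]
dish [0.375 0.212 0.017] bottle [ 0.377 -0.118  0.088] beaker [ 0.456 -0.156  0.09 ] roll [0.655 0.178 0.05 ] blue bottle [0.679 0.108 0.15 ]
```

```bash
python3 - <<'E'
from h import *
def R(y): 
    a=np.radians(y); c=np.array([np.cos(a),np.sin(a),0]);z=np.array([0,0,-1.]);Y=-c;return np.c_[np.cross(Y,z),Y,z]
print(tomove([.42,.36,.27],R(43.5)))
E
```

```text
(array([ 6.88,  3.62, -1.2 ]), array([ 0.02, -0.01,  5.38]))
```

>>> move_arm --motion '[6.88,3.62,-1.2,0,0,5.38,-1,6.88,3.62,-1.2,0,0,5.38,-1,6.88,3.62,-1.2,0,0,5.38,-1,6.88,3.62,-1.2,0,0,5.38,-1,6.88,3.62,-1.2,0,0,5.38,-1,6.88,3.62,-1.2,0,0,5.38,-1,6.88,3.62,-1.2,0,0,5.38,-1,6.88,3.62,-1.2,0,0,5.38,-1,6.88,3.62,-1.2,0,0,5.38,-1,6.88,3.62,-1.2,0,0,5.38,-1,6.88,3.62,-1.2,0,0,5.38,-1]'

```text
time_s: 1.07
tcp_pos: [0.4198, 0.3598, 0.2696]
ee_rot: [[0.688, -0.725, -0.001], [-0.725, -0.688, -0.002], [0.001, 0.002, -1.0]]
wrist_force: [-0.1, -0.4, 0.1]
gripper_width: 1.002
```

```bash
python3 - <<'E'
from h import *
import pickle
P=imaging.camera_params("wrist");im=imaging.capture("wrist");pickle.dump((P,im),open("v1.pkl","wb"))
s=r.sense();print(s["time_s"],s["tcp_pos"],s["joints"],s["joint_velocities"])
crop(im,0,0,512,384,1.5,"pics/w1.png")
E
```

```text
1.1167 [0.41948201 0.36021104 0.26950759] [ 5.74559734e+01  1.33253694e+01 -5.24683282e+00  7.80686256e-03
 -7.15642721e+01 -1.39082521e+01] [ 0.69747988  0.16049039  0.04156401  0.2240252  -0.11734928  0.04673847]
```

View pics/w1.png

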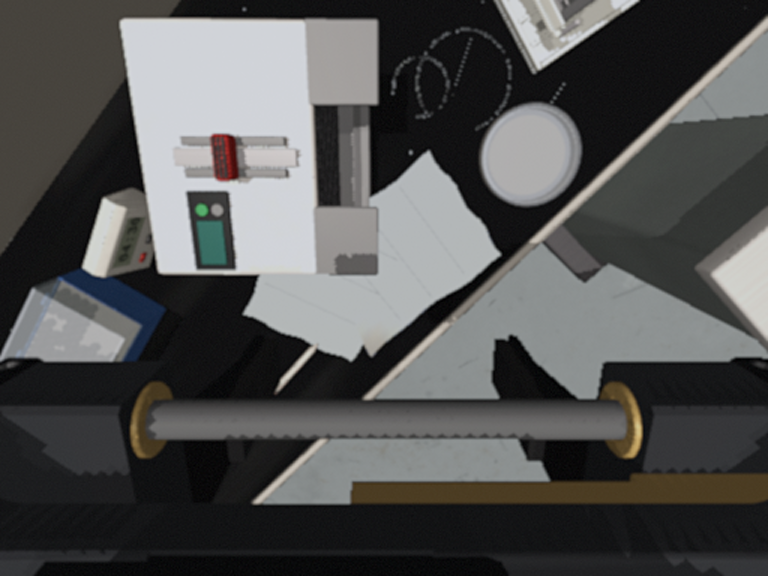

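```bash
python3 - <<'E'
from h import *
import pickle
P,im=pickle.load(open("v1.pkl","rb"))
crop(im,75,5,265,190,4,"pics/w1c.png")
g=im.astype(int)
print(im[60,95],im[60,150],im[40,225],im[100,240]);
E
```

```text
[216 211 208] [217 211 209] [158 160 163] [131 132 135]
```

View pics/w1c.png

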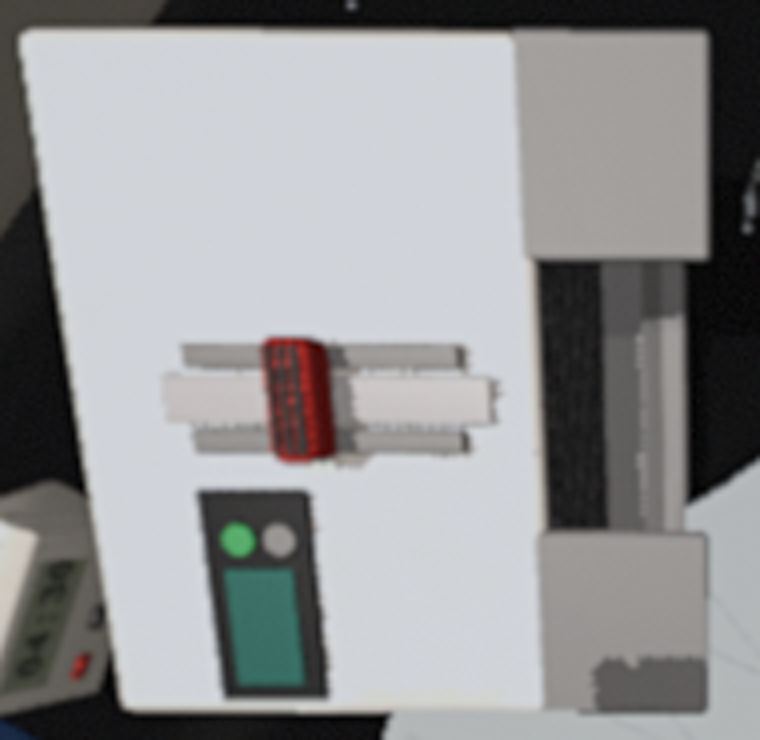

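```bash
python3 - <<'E'
from h import *
import pickle
P,im=pickle.load(open("v1.pkl","rb"))
f=lambda a,b,z:onz(P,(75+(a-1.5)/4,5+(b-1.5)/4),z)
A=f(709,31,.114);B=f(707,711,.114);C=f(20,31,.114);D=f(122,711,.114)
u=(B-A)/np.linalg.norm(B-A); print("w",np.linalg.norm(B-A),np.linalg.norm(D-C)); cy=u; cx=np.array([u[1],-u[0],0]);
yaw=np.degrees(np.arctan2(cx[1],cx[0])); print("yaw",yaw, "rear yaw",(D-C), "sides",A-C,B-D)
M=(A+B)/2; print("front mid",M)
loc=lambda p:np.round(np.r_[cx@(p-M),cy@(p-M),p[2]]*1000,1)
for n,p in dict(C=C,D=D,hoodback1=f(515,31,.114),hb2=f(545,711,.114),grf1=f(602,262,.022),grf2=f(607,528,.022),lipout1=f(686,262,.032),lipout2=f(684,530,.032),lipin=f(656,400,.032),lipin2=f(640,400,.026),cut1=f(708,260,.114),cut2=f(707,533,.114),pullfl=f(319,340,.14),pullbl=f(263,340,.14),pullbr=f(279,458,.14),pullfr=f(333,458,.120), tongue=f(495,400,.12),dg1=f(540,262,.114),dg2=f(548,528,.114)).items(): print(n,loc(p))
E
```

```text
w 0.16903552304880787 0.16881607169106108
yaw 43.02008758510828 rear yaw [-0.11495145  0.12363264  0.        ] sides [-0.11932522 -0.11339525  0.        ] [-0.11969905 -0.11344356  0.        ]
front mid [0.47533036 0.30707501 0.114     ]
C [164.6 -83.  114. ]
D [164.9  85.8 114. ]
hoodback1 [ 46.4 -84.1 114. ]
hb2 [ 45.7  84.9 114. ]
grf1 [ 35.9 -40.8  22. ]
grf2 [36.2 44.9 22. ]
lipout1 [  8.3 -40.2  32. ]
lipout2 [ 9.2 44.1 32. ]
lipin [18.2  1.9 32. ]
lipin2 [23.9  2.1 26. ]
cut1 [ 1.00e-01 -3.37e+01  1.14e+02]
cut2 [1.00e-01 3.47e+01 1.14e+02]
pullfl [ 91.4 -13.1 140. ]
pullbl [104.6 -13.  140. ]
pullbr [103.7  14.1 140. ]
pullfr [ 97.1  15.4 120. ]
tongue [ 54.4   0.6 120. ]
dg1 [ 42.5 -32.8 114. ]
dg2 [ 42.9  33.7 114. ]
```

```bash
cat >> h.py <<'E'
def RT(yaw,tilt=0):
    "tool y=-filter x, tool z=-filter z, filter leaning tilt deg toward -x of frame with yaw"
    a=np.radians(yaw);t=np.radians(tilt)
    c=np.array([np.cos(a),np.sin(a),0]);Z=np.array([0,0,1.])
    fz=-np.sin(t)*c+np.cos(t)*Z; fx=np.cos(t)*c+np.sin(t)*Z
    return np.c_[np.cross(-fx,-fz),-fx,-fz]
E
python3 - <<'E'
from h import *
print(tomove([.38,.02,.26],RT(78)))
E
```

```text
(array([5.48, 6.57, 0.26]), array([ 0.03,  0.  , -6.89]))
```

>>> move_arm --motion '[5.48,6.57,0.26,0,0,-6.9,-1,5.48,6.57,0.26,0,0,-6.9,-1,5.48,6.57,0.26,0,0,-6.9,-1,5.48,6.57,0.26,0,0,-6.9,-1,5.48,6.57,0.26,0,0,-6.9,-1,5.48,6.57,0.26,0,0,-6.9,-1,5.48,6.57,0.26,0,0,-6.9,-1,5.48,6.57,0.26,0,0,-6.9,-1,5.48,6.57,0.26,0,0,-6.9,-1,5.48,6.57,0.26,0,0,-6.9,-1,5.48,6.57,0.26,0,0,-6.9,-1]'

```text
time_s: 2.03
tcp_pos: [0.3802, 0.0208, 0.26]
ee_rot: [[0.978, -0.207, -0.001], [-0.207, -0.978, -0.002], [-0.0, 0.002, -1.0]]
wrist_force: [0.4, 0.9, -0.1]
gripper_width: 0.999
```

```bash
python3 - <<'E'
from h import *
import pickle
P=imaging.camera_params("wrist");im=imaging.capture("wrist");pickle.dump((P,im),open("v2.pkl","wb"))
s=r.sense();print(s["time_s"],s["tcp_pos"],s["joints"],s["joint_velocities"])
crop(im,0,0,512,384,1.5,"pics/w2.png")
E
```

```text
2.0833 [0.38040479 0.02133212 0.25990849] [ 28.06850661  -4.58897192 -26.51599125   0.07405585 -68.16033948
  50.03103429] [ 0.87364786  0.4812675   0.35422521 -0.14475993 -0.10742559  0.25022588]
```

View pics/w2.png

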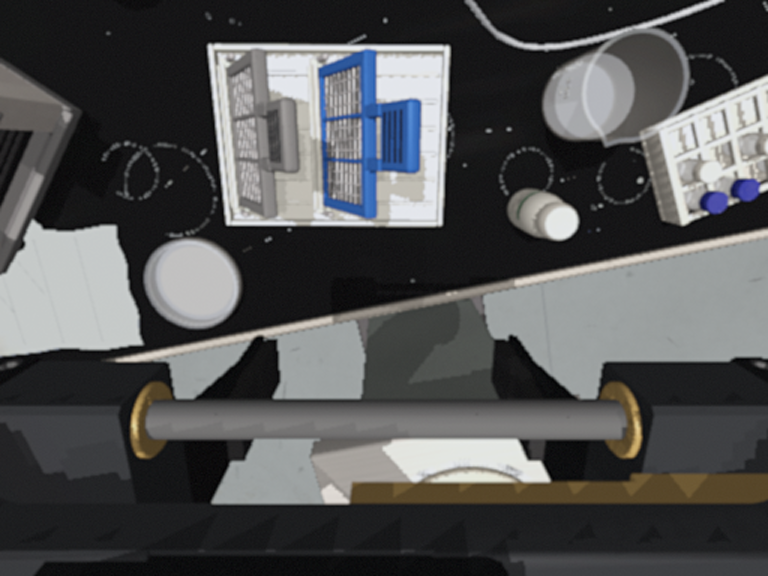

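```bash
python3 - <<'E'
from h import *
import pickle
P,im=pickle.load(open("v2.pkl","rb"))
crop(im,130,20,310,160,4,"pics/w2c.png")
E
```

```text
(no output)
```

View pics/w2c.png

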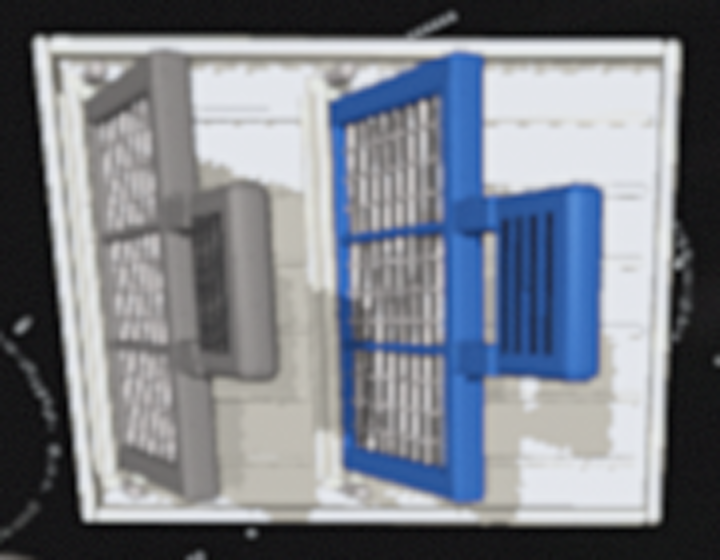

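```bash
python3 - <<'E'
from h import *
import pickle
P,im=pickle.load(open("v2.pkl","rb"))
f=lambda a,b,z:onz(P,(130+(a-1.5)/4,20+(b-1.5)/4),z)
for z in (0.006,.012,.016):
  TL,TR,BR,BL=f(35,38,z),f(680,40,z),f(660,525,z),f(83,520,z)
  print(z,[round(np.linalg.norm(a-b),4) for a,b in((TL,TR),(TR,BR),(BR,BL),(BL,TL))])
  d=(TL-TR)/2+(BL-BR)/2;e=(BL-TL)+(BR-TR); print("yaw",np.degrees(np.arctan2(d[1],d[0])),np.degrees(np.arctan2(-e[0],e[1])),"cen",(TL+TR+BR+BL)/4)
  C=(TL+TR+BR+BL)/4
yaw=78.;a=np.radians(yaw);c=np.array([np.cos(a),np.sin(a),0]);y=np.array([-c[1],c[0],0])
for n,p in dict(gA1=f(566,184,.156),gA2=f(566,380,.156),gB1=f(603,190,.151),gB2=f(601,376,.151)).items(): print(n,p,"rackloc",np.round([c@(p-C)*1e3,y@(p-C)*1e3],1))
# top edge of body: foot+84 : rack x 4-42=-38, z=34+72.7=106.7 ; +fx edge 109.2 x-33.7; -fx edge z104.2 x -42.3
for n,p in dict(t1=f(446,62,.109),t2=f(446,498,.109),u1=f(483,55,.1042),u2=f(484,496,.1042)).items(): print(n,p,"rackloc",np.round([c@(p-C)*1e3,y@(p-C)*1e3],1))
E
```

```text
0.006 [np.float64(0.205), np.float64(0.1551), np.float64(0.2061), np.float64(0.1538)]
yaw 77.74386911906689 77.7245495446161 cen [0.47628    0.04884549 0.006     ]
0.012 [np.float64(0.202), np.float64(0.1529), np.float64(0.2031), np.float64(0.1516)]
yaw 77.7438691190669 77.7245495446161 cen [0.47604636 0.04819061 0.012     ]
0.016 [np.float64(0.2), np.float64(0.1514), np.float64(0.2011), np.float64(0.1501)]
yaw 77.7438691190669 77.7245495446161 cen [0.4758906  0.04775401 0.016     ]
gA1 [ 0.48321576 -0.01423976  0.156     ] rackloc [-59.1 -20.1]
gA2 [ 0.44397209 -0.00654434  0.156     ] rackloc [-59.7  19.9]
gB1 [ 0.48084072 -0.02211408  0.151     ] rackloc [-67.3 -19.4]
gB2 [ 0.44289956 -0.01458906  0.151     ] rackloc [-67.8  19.3]
t1 [0.51989313 0.00567658 0.109     ] rackloc [-32.  -51.8]
t2 [0.41775325 0.0289785  0.109     ] rackloc [-30.5  53. ]
u1 [ 0.52044335 -0.00345756  0.1042    ] rackloc [-40.8 -54.2]
u2 [0.41550062 0.01916475 0.1042    ] rackloc [-40.5  53.1]
```

```bash
python3 - <<'E'
from h import *
R=RT(77.7,30);fz=-R[:,2];G=np.array([.46465,-.00558,.1379])
print(R,G+.056*fz,tomove(G+.056*fz,R))
E
```

```text
[[ 0.97704557 -0.18448973  0.10651519]
 [-0.21303039 -0.84614629  0.48852279]
 [ 0.         -0.5        -0.8660254 ]] [ 0.45868515 -0.03293728  0.18639742] (array([2.2 , 0.92, 1.84]), array([6.02, 0.03, 0.08]))
```

>>> move_arm --motion '[2.2,0.92,1.0,6.02,0.03,0.08,0,2.2,0.92,1.0,6.02,0.03,0.08,0,2.2,0.92,1.0,6.02,0.03,0.08,0,2.2,0.92,1.0,6.02,0.03,0.08,0,2.2,0.92,1.84,6.02,0.03,0.08,0,2.2,0.92,1.84,6.02,0.03,0.08,0,2.2,0.92,1.84,6.02,0.03,0.08,0,2.2,0.92,1.84,6.02,0.03,0.08,0]'

```text
time_s: 2.75
tcp_pos: [0.4596, -0.0322, 0.1867]
ee_rot: [[0.978, -0.182, 0.105], [-0.211, -0.848, 0.487], [0.0, -0.498, -0.867]]
wrist_force: [0.4, -0.2, 1.3]
gripper_width: 0.524
```

```bash
python3 - <<'E'
from h import *
import pickle
P=imaging.camera_params("wrist");im=imaging.capture("wrist");pickle.dump((P,im),open("v3.pkl","wb"))
s=r.sense();print(s["time_s"],s["tcp_pos"],s["joints"],s["joint_velocities"])
crop(im,0,0,512,384,1.5,"pics/w3.png")
E
```

```text
2.8 [ 0.45968762 -0.03175467  0.18748122] [ -6.21591738  10.49498725 -15.38722612 -33.22009489 -64.77693886
  98.82343851] [ 0.57406133 -1.35729827  0.01078878 -0.51333225 -0.02100755  0.45809062]
```

View pics/w3.png

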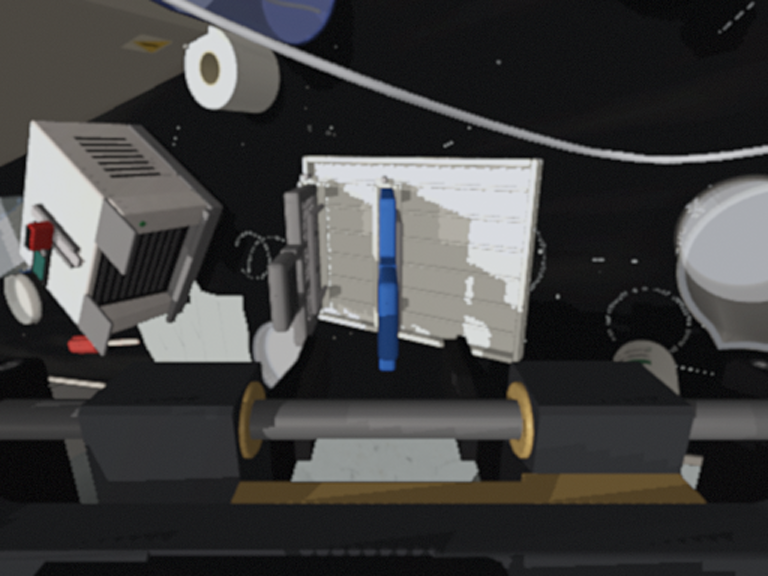

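```bash
python3 - <<'E'
from h import *
import pickle
P,im=pickle.load(open("v3.pkl","rb"))
crop(im,180,100,360,260,4,"pics/w3c.png")
s=r.sense();R=s["ee_rot"];p=s["tcp_pos"]
hsv=cv2.cvtColor(im,cv2.COLOR_BGR2HSV);m=cv2.inRange(hsv,(100,120,60),(125,255,255));m[:,:230]=0;m[:,290:]=0;m[:110]=0
for v in range(118,250,6):
    x=np.where(m[v])[0]
    if len(x): print(v,x.min(),x.max())
def pl(uv,zt):
    o,d=ray(P,uv);o=R.T@(o-p);d=R.T@d;return np.round((o+d*(zt-o[2])/d[2])*1e3,1)
for uv in [(258,179),(258,246),(258,245)]: print(uv,pl(uv,.038))
E
```

```text
130 254 261
136 253 262
142 253 263
148 253 263
154 253 263
160 253 263
166 253 263
172 254 262
178 253 263
184 253 263
190 252 264
196 252 264
202 252 264
208 253 264
214 253 264
220 253 264
226 252 264
232 252 264
238 252 264
244 252 263
(258, 179) [27.1  2.2 38. ]
(258, 246) [-25.8   2.1  38. ]
(258, 245) [-25.    2.1  38. ]
```

View pics/w3c.png

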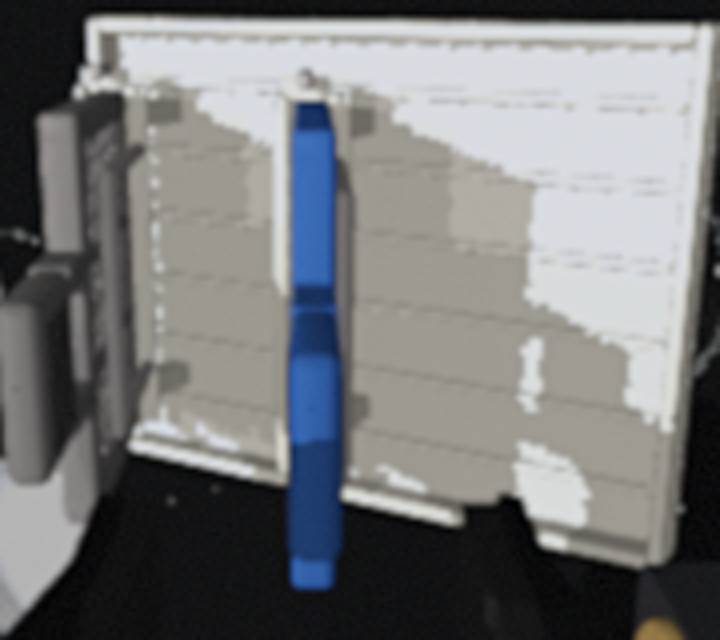

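```bash
python3 - <<'E'
from h import *
import pickle
P,im=pickle.load(open("v3.pkl","rb"))
s=r.sense();R=s["ee_rot"];p=s["tcp_pos"]
for n,q in dict(topfar=(21,0,38),topnear=(-21,0,38),farbot=(21,0,74),shoulder=(55,0,92),shouldernearhand=(21,0,92),foot=(55,0,176)).items():
    uv=proj(P,p+R@(np.array(q)/1e3)); print(n,uv,(uv-[180,100])*4+1.5)
E
```

```text
topfar [254.98651878 187.29774243] [301.44607511 350.69096972]
topnear [255.20888506 240.29123403] [302.33554024 562.66493613]
farbot [255.23279697 174.73004256] [302.43118789 300.42017022]
shoulder [255.18626729 130.98092875] [302.24506916 125.42371499]
shouldernearhand [255.33162839 169.68662592] [302.82651355 280.24650369]
foot [255.5612793  123.01378545] [303.74511719  93.55514181]
```

>>> move_arm --motion '[0,0.04,0.7,0,0,0,0,0,0.04,1.2,0,0,0,0,0,0.04,1.75,0,0,0,0,0,0.04,1.75,0,0,0,0,0,0.04,1.75,0,0,0,0.5,0,0.04,1.75,0,0,0,1,0,0.04,1.75,0,0,0,1,0,0.04,1.75,0,0,0,1,0,0.04,1.75,0,0,0,1,0,0.04,1.75,0,0,0,1]'

```text
time_s: 3.63
tcp_pos: [0.4671, 0.0006, 0.1266]
ee_rot: [[0.978, -0.18, 0.108], [-0.21, -0.848, 0.487], [0.004, -0.498, -0.867]]
wrist_force: [-0.4, -0.6, 0.2]
gripper_width: 0.129
```

```bash
python3 - <<'E'
from h import *
import pickle
P=imaging.camera_params("wrist");im=imaging.capture("wrist");pickle.dump((P,im),open("v4.pkl","wb"))
s=r.sense();print(s["time_s"],s["tcp_pos"],s["wrist_force"],s["moment"],s["gripper_width"])
crop(im,0,0,512,384,1.5,"pics/w4.png")
E
```

```text
3.6833 [0.46708252 0.00052272 0.12646289] [-0.3051973  -0.85369871  2.4018201 ] [-0.99665323  0.35489178  0.02135599] 0.11460258207411156
```

View pics/w4.png

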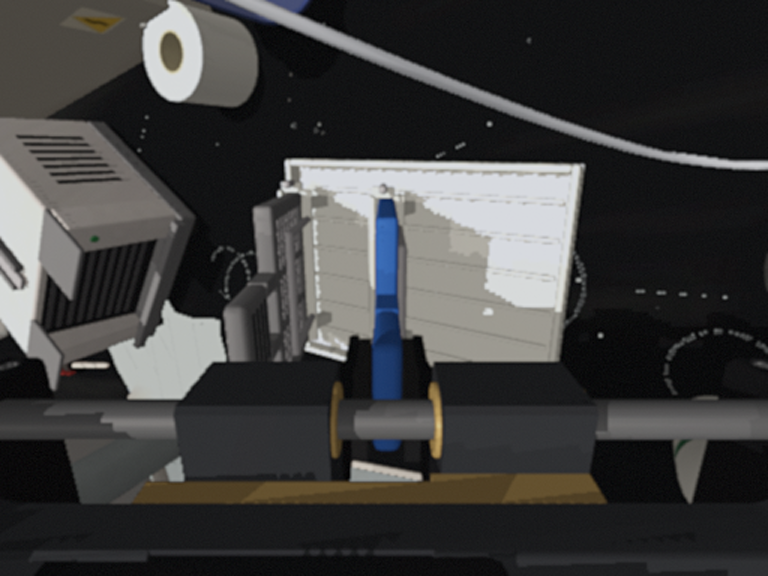

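>>> move_arm --motion '[0,0,-0.3,0,0,0,1,0,0,-0.7,0,0,0,1,0,0,-1.2,0,0,0,1,0,0,-1.8,0,0,0,1,0,0,-2.4,0,0,0,1,0,0,-2.9,0,0,0,1,0,0,-2.9,0,0,0,1,0,0,-2.9,0,0,0,1]'

```text
time_s: 4.35
tcp_pos: [0.4547, -0.0562, 0.2273]
ee_rot: [[0.977, -0.181, 0.109], [-0.211, -0.848, 0.487], [0.005, -0.499, -0.867]]
wrist_force: [0.6, 0.4, -2.1]
gripper_width: 0.113
```

```bash
python3 - <<'E'
from h import *
import pickle
P=imaging.camera_params("wrist");im=imaging.capture("wrist");pickle.dump((P,im),open("v5.pkl","wb"))
s=r.sense();print(s["time_s"],s["tcp_pos"],s["wrist_force"],s["moment"],s["gripper_width"])
crop(im,0,0,512,384,1.5,"pics/w5.png")
sd=imaging.capture("side");crop(sd,150,130,320,300,3.5,"pics/s5.png")
R=s["ee_rot"];p=s["tcp_pos"]
for n,q in dict(topfar=(21,0,-32+0),topnear=(-21,0,-32),farbot=(21,0,4),shoulderfar=(55,0,22),shouldernear=(-55,0,22),footfar=(55,0,106),footnear=(-55,0,106)).items():
    uv=proj(P,p+R@(np.array(q)/1e3)); print(n,uv,uv*1.5)
E
```

```text
4.4 [ 0.4540738  -0.05568683  0.22629725] [ 0.40407684  0.33041065 -1.40522645] [-1.25343498  0.31672088  0.04220331] 0.1049288401085006
topfar [256.29105233 228.8198885 ] [384.43657849 343.22983276]
topnear [256.2904476  300.61546488] [384.43567141 450.92319733]
farbot [256.39443915 203.91516798] [384.59165872 305.87275197]
shoulderfar [256.44061551 143.84855297] [384.66092327 215.77282946]
shouldernear [256.41715576 291.51686237] [384.62573363 437.27529356]
footfar [256.55760708 130.41978683] [384.83641063 195.62968024]
footnear [256.52767432 239.90148887] [384.79151147 359.85223331]
```

View pics/w5.png

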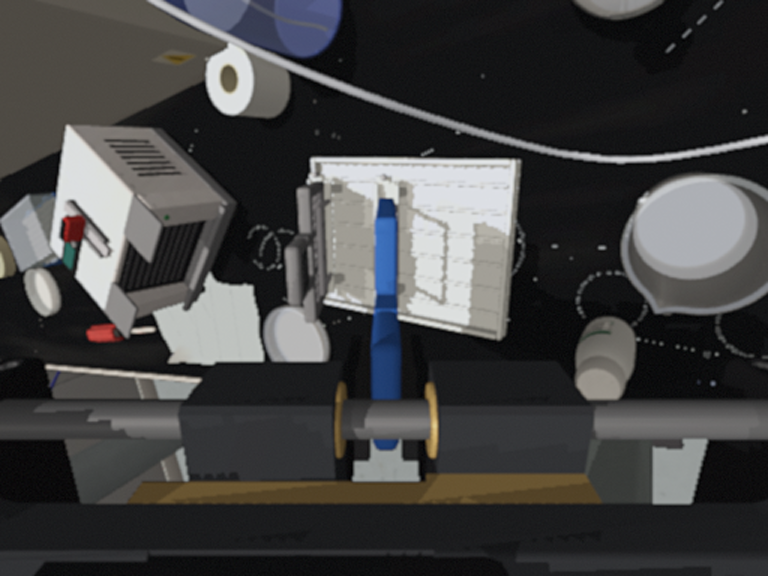

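View pics/s5.png

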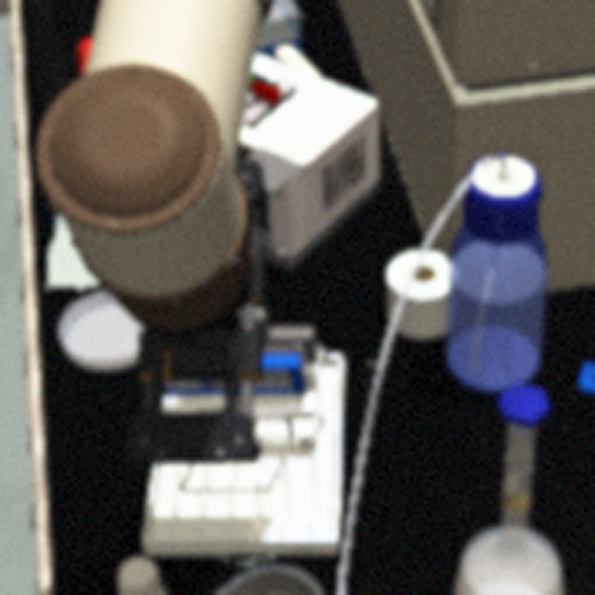

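```bash
python3 - <<'E'
from h import *
import pickle
P,im=pickle.load(open("v5.pkl","rb"))
crop(im,190,110,330,310,3,"pics/w5c.png")
hsv=cv2.cvtColor(im,cv2.COLOR_BGR2HSV)
for v in range(126,306,4):
    x=np.where((hsv[v,235:285,0]>100)&(hsv[v,235:285,0]<125)&(hsv[v,235:285,1]>120))[0]
    print(v,(x.min()+235,x.max()+235) if len(x) else None, im[v,258].tolist(),end="; ")
E
```

```text
126 None [221, 224, 221]; 130 None [221, 225, 222]; 134 (np.int64(253), np.int64(261)) [95, 50, 24]; 138 (np.int64(253), np.int64(262)) [98, 53, 25]; 142 (np.int64(252), np.int64(262)) [97, 52, 25]; 146 (np.int64(251), np.int64(263)) [174, 102, 54]; 150 (np.int64(250), np.int64(264)) [184, 110, 61]; 154 (np.int64(250), np.int64(264)) [181, 106, 57]; 158 (np.int64(251), np.int64(264)) [182, 108, 58]; 162 (np.int64(251), np.int64(264)) [183, 109, 59]; 166 (np.int64(250), np.int64(264)) [182, 108, 58]; 170 (np.int64(250), np.int64(264)) [182, 108, 58]; 174 (np.int64(250), np.int64(264)) [182, 107, 57]; 178 (np.int64(250), np.int64(264)) [182, 108, 58]; 182 (np.int64(250), np.int64(264)) [182, 107, 57]; 186 (np.int64(251), np.int64(263)) [181, 105, 55]; 190 (np.int64(251), np.int64(263)) [175, 103, 56]; 194 (np.int64(251), np.int64(263)) [171, 98, 52]; 198 (np.int64(251), np.int64(263)) [94, 51, 26]; 202 (np.int64(251), np.int64(263)) [97, 53, 29]; 206 (np.int64(250), np.int64(263)) [138, 77, 40]; 210 (np.int64(248), np.int64(263)) [90, 48, 23]; 214 (np.int64(248), np.int64(265)) [93, 50
[... 224 characters left out ...]
p.int64(267)) [106, 57, 29]; 238 (np.int64(247), np.int64(267)) [112, 61, 31]; 242 (np.int64(247), np.int64(267)) [112, 62, 31]; 246 (np.int64(247), np.int64(267)) [111, 60, 31]; 250 (np.int64(247), np.int64(267)) [112, 61, 31]; 254 (np.int64(247), np.int64(267)) [111, 60, 29]; 258 (np.int64(247), np.int64(281)) [111, 61, 31]; 262 (np.int64(247), np.int64(267)) [111, 60, 30]; 266 (np.int64(248), np.int64(260)) [74, 50, 38]; 270 None [69, 68, 69]; 274 None [87, 87, 88]; 278 None [108, 109, 110]; 282 None [125, 126, 128]; 286 None [112, 112, 114]; 290 None [90, 92, 93]; 294 (np.int64(249), np.int64(264)) [111, 60, 30]; 298 (np.int64(252), np.int64(262)) [108, 56, 27]; 302 None [155, 157, 153];
```

View pics/w5c.png

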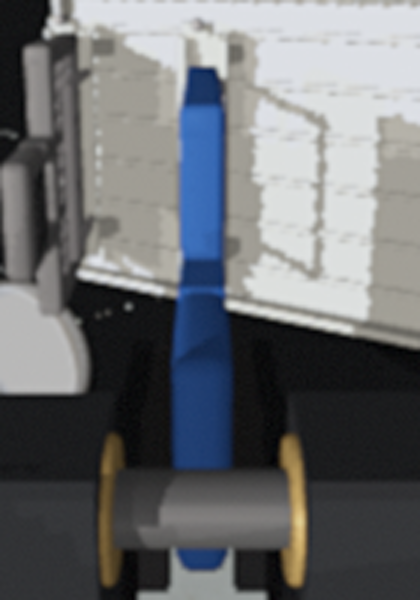

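```bash
cat >> h.py <<'E'
YAW=43.2
_a=np.radians(YAW);CX=np.array([np.cos(_a),np.sin(_a),0]);CY=np.array([-CX[1],CX[0],0])
M=np.array([.47533,.30708,0]);S=M+.0370*CX+.0003*CY
L=.106
def pose(u,w,th,y=0.0,out=0.0):
    R=RT(YAW,th);fz=-R[:,2]
    return S+CX*u*1e-3+CY*y*1e-3+np.array([0,0,w*1e-3])+fz*(L+out*1e-3),R
def state_local():
    s=r.sense();R=s["ee_rot"];f=s["tcp_pos"]+R[:,2]*L
    th=np.degrees(np.arctan2(-(-R[:,2])@CX,-R[2,2])); d=f-S
    return dict(t=round(s["time_s"],2),foot=np.round([CX@d*1e3,CY@d*1e3,f[2]*1e3],1),tilt=round(th,2),F_l=np.round([CX@s["wrist_force"],CY@s["wrist_force"],s["wrist_force"][2]],1),Mom=np.round(s["moment"],2),gw=round(s["gripper_width"],3))
E
python3 - <<'E'
from h import *
s=r.sense();p=s["tcp_pos"]
print(tomove(p+np.array([-.02,.08,.07]),RT(65,30)))
print(tomove(*pose(-4.5,22,29,out=140)),pose(-4.5,22,29,out=140)[0])
E
```

```text
(array([-0.91, -2.48, -0.59]), array([0.01, 1.28, 2.23]))
(array([-2.62, -6.38,  3.34]), array([-0.18,  3.4 ,  6.04])) [0.41187701 0.24790522 0.23715645]
```

>>> move_arm --motion '[0,-0.87,-1.52,0,0,0,1,0,-0.87,-1.52,0,0,0,1,-1.27,-4.1,0.04,0,1.7,3.0,1,-1.27,-4.1,0.04,0,1.7,3.0,1,-1.27,-4.1,0.04,0,1.7,3.0,1,-1.27,-4.1,0.04,0,1.7,3.0,1,-2.62,-6.38,3.34,-0.18,3.4,6.04,1,-2.62,-6.38,3.34,-0.18,3.4,6.04,1,-2.62,-6.38,3.34,-0.18,3.4,6.04,1,-2.62,-6.38,3.34,-0.18,3.4,6.04,1,-2.62,-6.38,3.34,-0.18,3.4,6.04,1,-2.62,-6.38,3.34,-0.18,3.4,6.04,1,-2.62,-6.38,3.34,-0.18,3.4,6.04,1]'

```text
time_s: 5.53
tcp_pos: [0.4095, 0.249, 0.2348]
ee_rot: [[0.686, -0.638, 0.35], [-0.728, -0.6, 0.331], [-0.001, -0.482, -0.876]]
wrist_force: [1.7, -0.8, -0.7]
gripper_width: 0.112
```

```bash
python3 - <<'E'
from h import *
import pickle
P=imaging.camera_params("wrist");im=imaging.capture("wrist");pickle.dump((P,im),open("v6.pkl","wb"))
print(state_local(),r.sense()["joints"])
crop(im,0,0,512,384,1.5,"pics/w6.png")
E
```

```text
{'t': 5.58, 'foot': array([-72.3,   5.5, 139.6]), 'tilt': np.float64(28.67), 'F_l': array([ 0.6,  3.2, -2.5]), 'Mom': array([-0.25,  1.45,  0.45]), 'gw': 0.11} [ 54.14850419  -6.26739931 -41.99940115  11.42246182 -26.46678145
 -19.58225744]
```

View pics/w6.png

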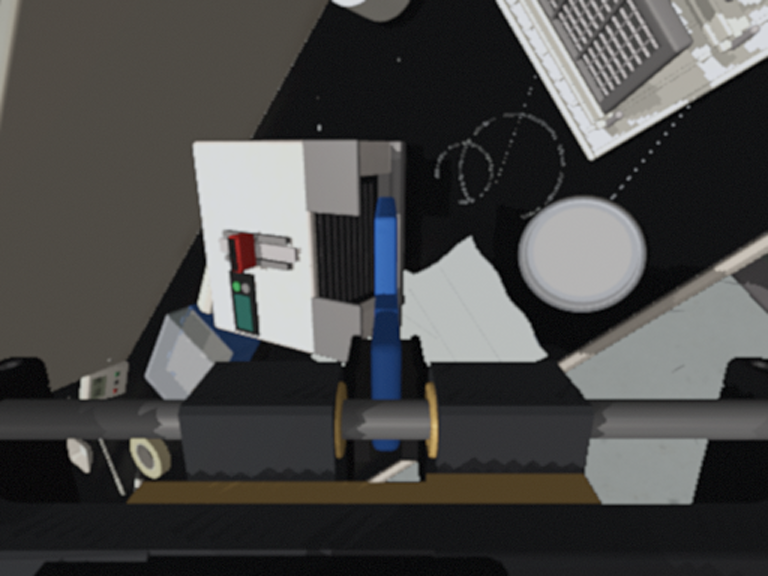

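```bash
python3 - <<'E'
from h import *
import pickle
P,im=pickle.load(open("v6.pkl","rb"))
print(state_local())
print(tomove(*pose(-4.5,22,29,out=140)))
crop(im,120,85,280,245,4.5,"pics/w6c.png")
K=lambda p:np.round((proj(P,p)-[120,85])*4.5+1.75,0)
for n,(u,y,w) in dict(hfl=(-36,-85,114),hfr=(-36,85,114),cl=(-36,-34,114),cr=(-36,34,114),rl=(129,-85,114),lipl=(-27,-60,32),lipr=(-27,60,32),pull=(62,0,140),g1=(0,-34,22)).items():
    print(n,K(S+CX*u/1e3+CY*y/1e3+np.array([0,0,w/1e3])))
E
```

```text
{'t': 5.58, 'foot': array([-72.3,   5.5, 139.6]), 'tilt': np.float64(28.67), 'F_l': array([ 0.6,  3.2, -2.5]), 'Mom': array([-0.25,  1.45,  0.45]), 'gw': 0.11}
(array([ 0.13, -0.04, -0.11]), array([0.07, 0.03, 0.06]))
hfl [528.  37.]
hfr [541. 718.]
cl [532. 265.]
cr [537. 536.]
rl [33. 42.]
lipl [658. 134.]
lipr [654. 530.]
pull [164. 381.]
g1 [593. 218.]
```

View pics/w6c.png

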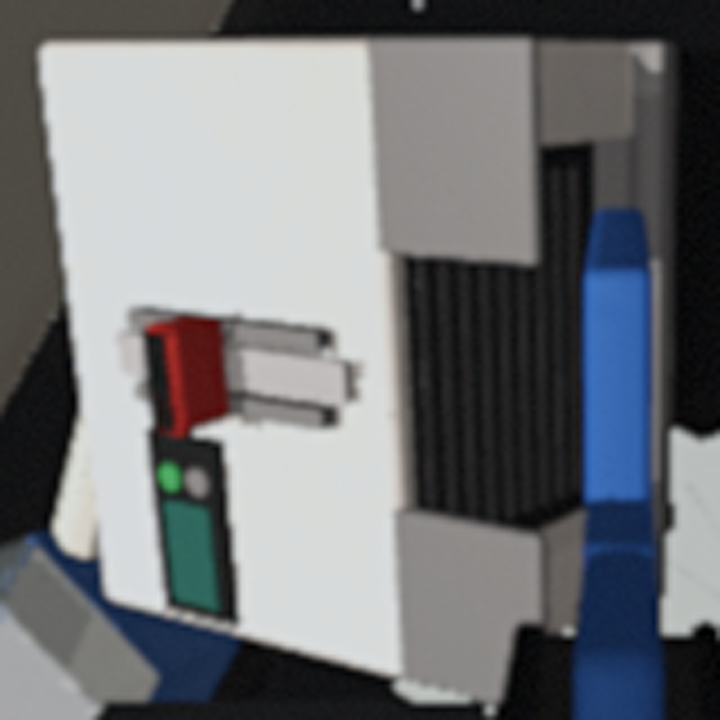

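```bash
python3 - <<'E'
from h import *
for o in (100,40): print(o,tomove(*pose(-4.5,22,29,y=-.5,out=o)))
E
```

```text
100 (array([ 0.14, -0.05,  0.89]), array([0.07, 0.03, 0.06]))
40 (array([ 0.15, -0.06,  2.39]), array([0.07, 0.03, 0.06]))
```

>>> move_arm --motion '[0.14,-0.05,0.3,0.07,0.03,0.06,1,0.14,-0.05,0.89,0.07,0.03,0.06,1,0.15,-0.06,1.7,0.07,0.03,0.06,1,0.15,-0.06,2.39,0.07,0.03,0.06,1,0.15,-0.06,2.39,0.07,0.03,0.06,1,0.15,-0.06,2.39,0.07,0.03,0.06,1,0.15,-0.06,2.39,0.07,0.03,0.06,1,0.15,-0.06,2.39,0.07,0.03,0.06,1]'

```text
time_s: 6.25
tcp_pos: [0.4488, 0.2807, 0.1538]
ee_rot: [[0.686, -0.638, 0.35], [-0.727, -0.599, 0.335], [-0.004, -0.484, -0.875]]
wrist_force: [0.5, 0.0, -2.1]
gripper_width: 0.112
```

```bash
python3 - <<'E'
from h import *
import pickle
P=imaging.camera_params("wrist");s=state_local();im=imaging.capture("wrist");pickle.dump((P,im),open("v7.pkl","wb"))
print(s,state_local())
crop(im,120,85,360,300,3,"pics/w7.png")
K=lambda p:np.round((proj(P,p)-[120,85])*3+1.,0)
for n,(u,y,w) in dict(hfl=(-36,-85,114),cl=(-36,-34,114),cr=(-36,34,114),rl=(129,-85,114),lipl=(-27,-60,32),lipr=(-27,60,32),pull=(62,0,140)).items():
    print(n,K(S+CX*u/1e3+CY*y/1e3+np.array([0,0,w/1e3])))
print(tomove(*pose(-4.5,22,29,y=-.5,out=2)))
crop(imaging.capture("side"),150,130,320,300,3.5,"pics/s7.png")
E
```

```text
{'t': 6.25, 'foot': array([-23. ,  -0.9,  61. ]), 'tilt': np.float64(28.96), 'F_l': array([ 0.4, -0.3, -2.1]), 'Mom': array([-0.82,  0.86, -0.02]), 'gw': 0.112} {'t': 6.3, 'foot': array([-22.9,  -0.9,  61.4]), 'tilt': np.float64(28.99), 'F_l': array([ 0. , -0.7, -1.7]), 'Mom': array([-0.84,  0.88, -0.04]), 'gw': 0.112}
hfl [347.  34.]
cl [352. 247.]
cr [357. 488.]
rl [-85.  35.]
lipl [463. 116.]
lipr [457. 450.]
pull [ 21. 342.]
(array([-0.02,  0.07,  1.03]), array([ 0.  ,  0.05, -0.  ]))
```

View pics/w7.png

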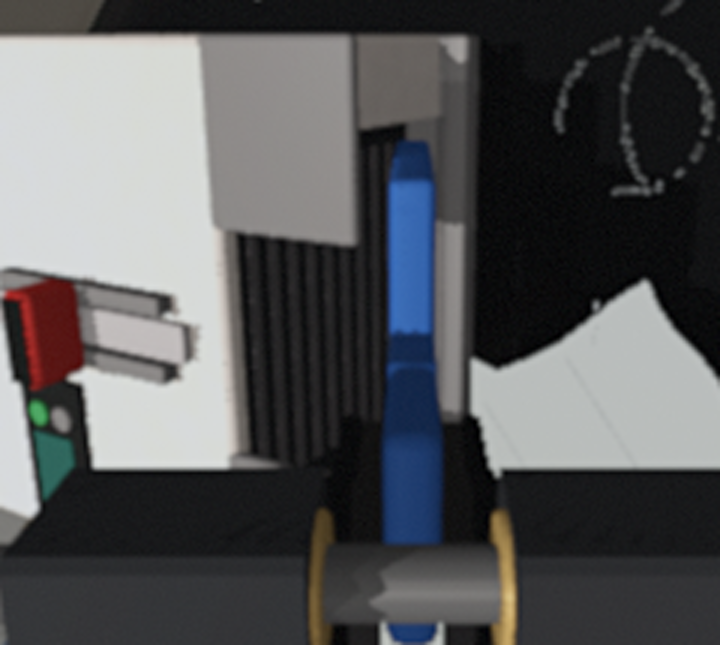

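View pics/s7.png

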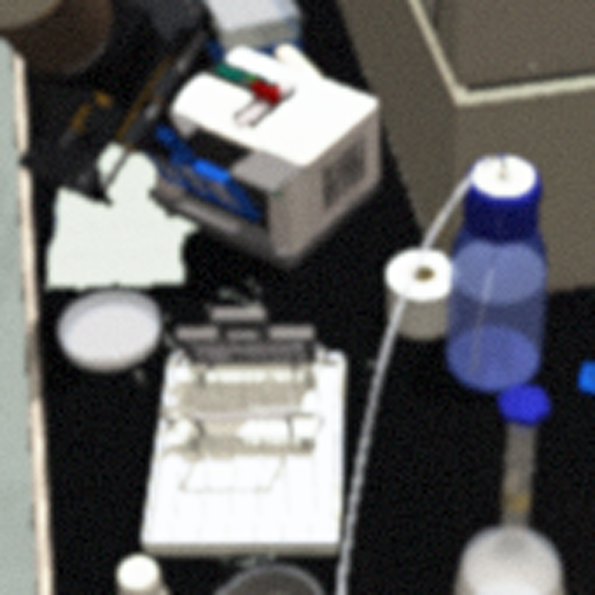

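```bash
sed -i 's/S=M+.0370\*CX+.0003\*CY/S=M+.0358*CX-.0010*CY/' h.py; python3 - <<'E'
from h import *
print(state_local())
for o in (40,12,2): print(o,tomove(*pose(-4.5,22,29,y=0,out=o)))
E
```

```text
{'t': 6.35, 'foot': array([-21.8,   0.3,  61.4]), 'tilt': np.float64(28.99), 'F_l': array([-0.4, -0.6, -1.2]), 'Mom': array([-0.85,  0.92, -0.  ]), 'gw': 0.11}
40 (array([-0.  ,  0.1 ,  0.07]), array([ 0.  ,  0.05, -0.  ]))
12 (array([-0.  ,  0.1 ,  0.77]), array([ 0.  ,  0.05, -0.  ]))
2 (array([0.  , 0.1 , 1.02]), array([ 0.  ,  0.05, -0.  ]))
```

>>> move_arm --motion '[0,0.1,0.2,0,0.05,0,1,0,0.1,0.4,0,0.05,0,1,0,0.1,0.6,0,0.05,0,1,0,0.1,0.77,0,0.05,0,1,0,0.1,0.77,0,0.05,0,1,0,0.1,0.77,0,0.05,0,1]'

```text
time_s: 6.85
tcp_pos: [0.4624, 0.2866, 0.1351]
ee_rot: [[0.69, -0.641, 0.335], [-0.723, -0.603, 0.337], [-0.014, -0.475, -0.88]]
wrist_force: [-0.2, 2.8, -0.4]
gripper_width: 0.113
```

```bash
python3 - <<'E'
from h import *
import pickle
P=imaging.camera_params("wrist");s=state_local();im=imaging.capture("wrist");pickle.dump((P,im),open("v8.pkl","wb"))
print(s)
crop(im,120,85,360,300,3,"pics/w8.png")
print(tomove(*pose(-4.5,22,29,y=0,out=2)))
E
```

```text
{'t': 6.85, 'foot': array([-8.9, -3.3, 41.8]), 'tilt': np.float64(28.33), 'F_l': array([ 1.8,  2.2, -0.4]), 'Mom': array([-0.22,  1.1 ,  0.37]), 'gw': 0.113}
(array([-0.12,  0.16,  0.44]), array([0.13, 0.19, 0.  ]))
```

View pics/w8.png

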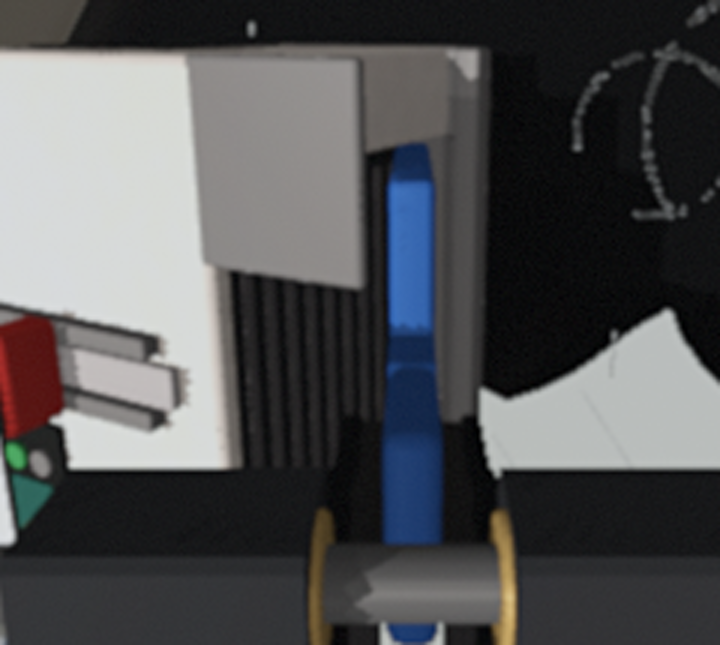

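```bash
python3 - <<'E'
from h import *
s=r.sense();print(s["joints"],s["joint_velocities"],s["effort"],s["tcp_pos"]);print(state_local())
E
```

```text
[ 49.6466574    8.98540841 -43.84434497  13.40056012  -9.14405936
 -18.88251687] [ 0.04807448 -0.16713694 -0.2443267   0.09323834 -0.01727311  0.12184893] [-1.14408474e+00 -2.29950088e+01  1.42087349e+01  2.73958638e+00
  7.30041191e-01  2.46669282e-03] [0.46223542 0.28651375 0.13511187]
{'t': 6.9, 'foot': array([-9.1, -3.3, 41.8]), 'tilt': np.float64(28.33), 'F_l': array([ 1.4,  1.8, -1.5]), 'Mom': array([-0.22,  1.11,  0.39]), 'gw': 0.111}
```

>>> move_arm --motion '[-0.12,0.16,0.2,0.13,0.19,0,1,-0.12,0.16,0.2,0.13,0.19,0,1,-0.12,0.16,0.2,0.13,0.19,0,1,-0.12,0.16,0.2,0.13,0.19,0,1]'

```text
time_s: 7.23
tcp_pos: [0.4626, 0.2866, 0.1346]
ee_rot: [[0.691, -0.641, 0.334], [-0.723, -0.604, 0.336], [-0.014, -0.474, -0.881]]
wrist_force: [-3.7, 2.0, 1.2]
gripper_width: 0.112
```

```bash
python3 - <<'E'
from h import *
s=r.sense();print(s["joints"],s["joint_velocities"],s["tcp_pos"]);print(state_local())
print(tomove(*pose(-4.5,22,29,y=0,out=2)))
E
```

```text
[ 49.62667597   9.07812156 -43.79551889  13.40616009  -9.16281096
 -18.84506943] [-0.02357467  0.19565514  0.08285746 -0.05569239 -0.01443657  0.09302667] [0.46260121 0.28662825 0.13460405]
{'t': 7.23, 'foot': array([-8.9, -3.5, 41.3]), 'tilt': np.float64(28.27), 'F_l': array([-1.3,  4. ,  1.2]), 'Mom': array([0.17, 1.6 , 0.77]), 'gw': 0.112}
(array([-0.12,  0.17,  0.43]), array([0.15, 0.19, 0.01]))
```

```bash
cat >> h.py <<'E'
RK=np.array([[0.978,-0.18,0.108],[-0.21,-0.848,0.487],[0.004,-0.498,-0.867]])
u_,s_,v_=np.linalg.svd(RK);RK=u_@v_
EK=np.array([.4671,.0005,.1266])
E
python3 - <<'E'
from h import *
p0=EK-RK[:,2]*.116
print(p0)
for n,(p,R) in dict(A=pose(-4.5,22,29,out=140),B=(p0+[-.02,.15,.08],RT(62,30)),C=(p0+[0,0,.05],RK),D=(p0,RK)).items(): print(n,tomove(p,R))
E
```

```text
[ 0.45457559 -0.05594391  0.22716453]
A (array([-0.18,  0.21, -3.02]), array([0.15, 0.19, 0.01]))
B (array([ 2.94,  1.31, -5.65]), array([ 0.32, -1.65, -3.27]))
C (array([ 6.  ,  3.61, -6.08]), array([ 0.28, -3.15, -6.07]))
D (array([ 6.02,  4.2 , -4.98]), array([ 0.28, -3.15, -6.07]))
```

>>> move_arm --motion '[-0.18,0.21,-1.0,0.15,0.19,0.01,1,-0.18,0.21,-2.0,0.15,0.19,0.01,1,-0.18,0.21,-3.02,0.15,0.19,0.01,1,-0.18,0.21,-3.02,0.15,0.19,0.01,1,2.94,1.31,-5.65,0.32,-1.65,-3.27,1,2.94,1.31,-5.65,0.32,-1.65,-3.27,1,2.94,1.31,-5.65,0.32,-1.65,-3.27,1,2.94,1.31,-5.65,0.32,-1.65,-3.27,1,2.94,1.31,-5.65,0.32,-1.65,-3.27,1,6.0,3.61,-6.08,0.28,-3.15,-6.07,1,6.0,3.61,-6.08,0.28,-3.15,-6.07,1,6.0,3.61,-6.08,0.28,-3.15,-6.07,1,6.0,3.61,-6.08,0.28,-3.15,-6.07,1,6.0,3.61,-6.08,0.28,-3.15,-6.07,1,6.02,4.2,-4.98,0.28,-3.15,-6.07,1,6.02,4.2,-4.98,0.28,-3.15,-6.07,1,6.02,4.2,-4.98,0.28,-3.15,-6.07,1,6.02,4.2,-4.98,0.28,-3.15,-6.07,1]'

```text
time_s: 8.73
tcp_pos: [0.4537, -0.0578, 0.2248]
ee_rot: [[0.977, -0.187, 0.105], [-0.215, -0.847, 0.487], [-0.002, -0.498, -0.867]]
wrist_force: [-0.0, -0.1, -0.6]
gripper_width: 0.114
```

```bash
python3 - <<'E'
from h import *
import pickle
s=r.sense();print(s["joints"],s["tcp_pos"],s["wrist_force"],s["gripper_width"])
P=imaging.camera_params("wrist");im=imaging.capture("wrist")
print(tomove(EK,RK))
crop(im,190,110,330,310,3,"pics/w9c.png")
hsv=cv2.cvtColor(im,cv2.COLOR_BGR2HSV)
for v in range(126,236,6):
    x=np.where((hsv[v,235:285,0]>100)&(hsv[v,235:285,0]<125)&(hsv[v,235:285,1]>120))[0]
    print(v,(x.min()+235,x.max()+235) if len(x) else None,end="; ")
E
```

```text
[ -9.33472593   8.66029862 -12.13861186 -31.8051574  -70.65666404
  98.05777293] [ 0.4537383  -0.05776956  0.22477777] [-0.03912634 -0.06339273 -0.60912592] 0.11401692307238291
(array([ 0.01, -0.03,  2.89]), array([ 0.  ,  0.01, -0.04]))
126 None; 132 None; 138 (np.int64(252), np.int64(262)); 144 (np.int64(251), np.int64(263)); 150 (np.int64(251), np.int64(263)); 156 (np.int64(251), np.int64(263)); 162 (np.int64(251), np.int64(263)); 168 (np.int64(250), np.int64(263)); 174 (np.int64(250), np.int64(263)); 180 (np.int64(250), np.int64(263)); 186 (np.int64(250), np.int64(263)); 192 (np.int64(251), np.int64(263)); 198 (np.int64(251), np.int64(263)); 204 (np.int64(251), np.int64(263)); 210 (np.int64(248), np.int64(263)); 216 (np.int64(247), np.int64(266)); 222 (np.int64(247), np.int64(266)); 228 (np.int64(246), np.int64(267)); 234 (np.int64(246), np.int64(267));
```

View pics/w9c.png

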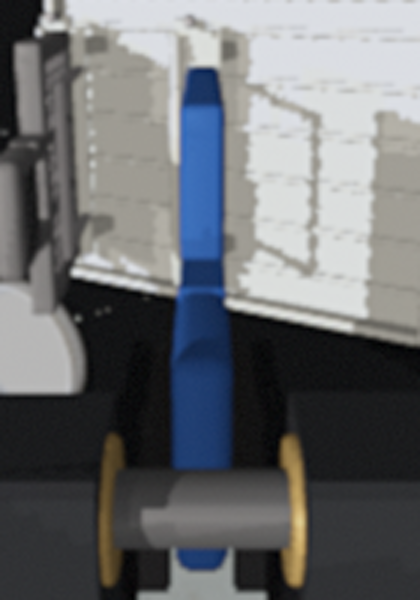

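>>> move_arm --motion '[0.01,-0.03,0.9,0,0,0,1,0.01,-0.03,1.7,0,0,0,1,0.01,-0.03,2.2,0,0,0,1,0.01,-0.03,2.6,0,0,0,1,0.01,-0.03,2.86,0,0,0,1,0.01,-0.03,2.86,0,0,0,1,0.01,-0.03,2.86,0,0,0,1]'

```text
time_s: 9.37
tcp_pos: [0.4675, 0.0008, 0.1286]
ee_rot: [[0.978, -0.181, 0.108], [-0.211, -0.848, 0.487], [0.003, -0.498, -0.867]]
wrist_force: [-0.3, 0.4, -1.4]
gripper_width: 0.109
```

```bash
python3 - <<'E'
from h import *
s=r.sense();print(s["tcp_pos"],s["wrist_force"],s["gripper_width"])
print(tomove(EK,RK))
im=imaging.capture("wrist");crop(im,0,0,512,384,1.5,"pics/w10.png")
E
```

```text
[0.46745414 0.00075963 0.12861917] [-0.32188345  0.38867198 -1.43937752] 0.10914849031225173
(array([-0.01,  0.03,  0.04]), array([ 0.  ,  0.  , -0.01]))
```

View pics/w10.png

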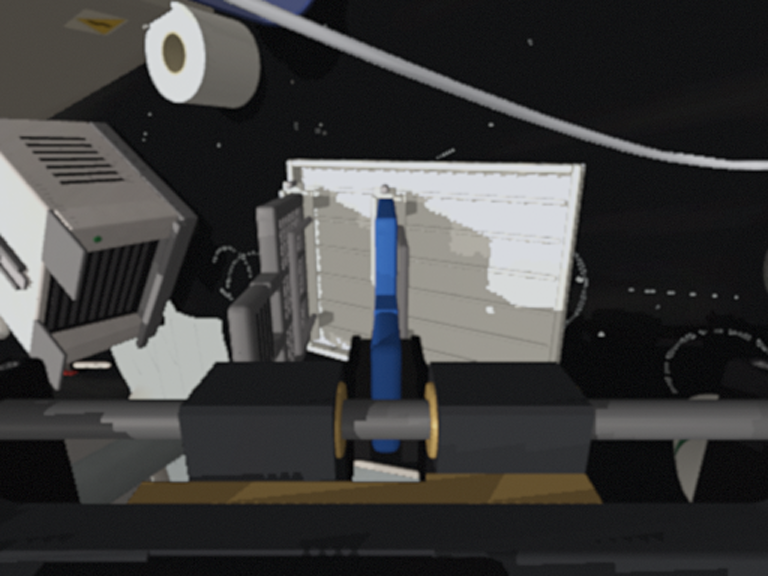

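>>> move_arm --motion '[0,0,0,0,0,0,0.3,0,0,0,0,0,0,0.2,0,0,0,0,0,0,0.2,0,0,0,0,0,0,0.2,-0.06,0.01,0,0,-1.4,0,0.2,-0.12,0.01,0,0,-2.8,0,0.2,-0.18,0.02,0,0,-4.4,0,0.2,-0.18,0.02,0,0,-4.4,0,0.2,-0.18,0.02,0,0,-4.4,0,0.2,-0.18,0.02,0,0,-4.4,0,0.2]'

```text
time_s: 10.25
tcp_pos: [0.4601, 0.0014, 0.1281]
ee_rot: [[0.947, -0.182, -0.265], [-0.015, -0.847, 0.531], [-0.321, -0.498, -0.805]]
wrist_force: [0.1, 0.3, -0.4]
gripper_width: 0.404
```

```bash
python3 - <<'E'
from h import *
s=r.sense();print(s["time_s"],s["joints"],s["tcp_pos"],s["ee_rot"],s["wrist_force"],s["gripper_width"])
P=imaging.camera_params("wrist")
im=imaging.capture("wrist");crop(im,0,0,512,384,1.5,"pics/w11.png")
G=np.array([.4675,.0008,.1286])-RK[:,2]*.014
fz=-RK[:,2];fy=-RK[:,0]
for n,(y,z) in dict(topfar=(-21,18),topnear=(21,18),shfar=(-55,-36),shn=(55,-36)).items(): print(n,proj(P,G+fy*y/1e3+fz*z/1e3)*1.5)
print("grasp rel G in fy,fz",[(s["tcp_pos"]-.019*s["ee_rot"][:,2]-G)@a*1e3 for a in(fy,fz,-RK[:,1])])
E
```

```text
10.25 [ -2.67813376  24.92789655  -7.63827079 -31.81731981 -79.06813006
  98.67906242] [0.46014162 0.00135255 0.12806001] [[ 0.94691053 -0.1823785  -0.26476128]
 [-0.01487303 -0.84749428  0.53059612]
 [-0.32115299 -0.49848924 -0.80521378]] [ 0.10009779  0.27647504 -0.36572822] 0.4041831065546635
topfar [379.91438766 373.32522414]
topnear [381.09224854 446.25651198]
shfar [380.37753511 192.82174573]
shn [382.45894548 385.9876058 ]
grasp rel G in fy,fz [np.float64(0.2175925052717476), np.float64(3.683071211249341), np.float64(-1.143944719197072)]
```

View pics/w11.png

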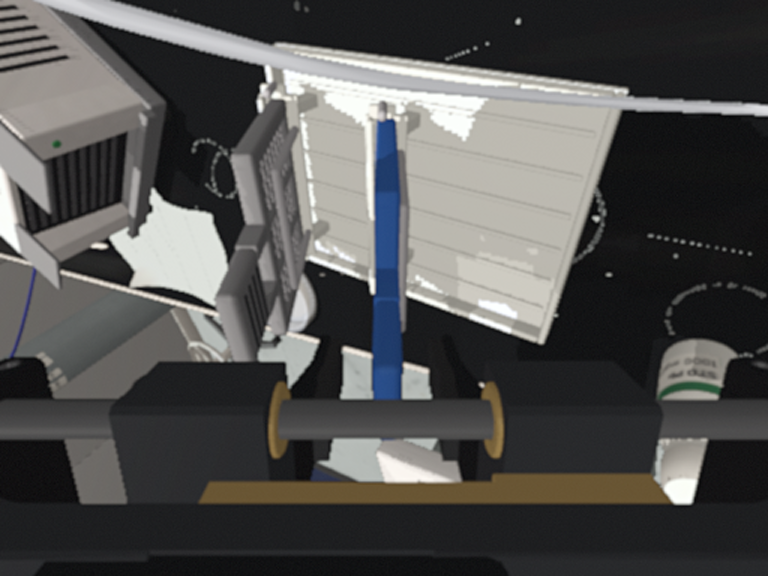

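>>> move_arm --motion '[0,0,0,0,0,0,0.7,0,0,0,0,0,0,1,0,0,0,0,0,0,1,0,0,0,0,0,0,1,0,0,0,0,0,0,1,0,0,0,0,0,0,1,0,0,0,0,0,0,1,-0.11,0,-0.27,0,0,0,1,-0.26,0,-0.65,0,0,0,1,-0.5,0,-1.24,0,0,0,1,-0.8,0,-1.98,0,0,0,1,-1.09,0,-2.69,0,0,0,1,-1.09,0,-2.69,0,0,0,1,-1.09,0,-2.69,0,0,0,1]'

```text
time_s: 11.47
tcp_pos: [0.4477, -0.0559, 0.2308]
ee_rot: [[0.949, -0.181, -0.26], [-0.017, -0.847, 0.531], [-0.316, -0.499, -0.807]]
wrist_force: [0.2, -0.2, -3.0]
gripper_width: 0.11
```

```bash
python3 - <<'E'
from h import *
import pickle
s=r.sense();print(s["time_s"],s["joints"],s["tcp_pos"],s["ee_rot"],s["wrist_force"],s["gripper_width"])
P=imaging.camera_params("wrist")
im=imaging.capture("wrist");pickle.dump((P,im,s),open("v12.pkl","wb"));crop(im,0,0,512,384,1.5,"pics/w12.png");crop(im,190,60,330,310,2.4,"pics/w12c.png")
E
```

```text
11.4667 [ -8.3558164   18.94091114  -0.9674385  -29.18015705 -92.25758727
  96.72652793] [ 0.44766678 -0.05586614  0.23075457] [[ 0.94850263 -0.18128589 -0.25976563]
 [-0.01667415 -0.84748329  0.53056012]
 [-0.3163301  -0.4989063  -0.80686292]] [ 0.15637122 -0.243656   -2.97891331] 0.10963375512154967
```

View pics/w12.png

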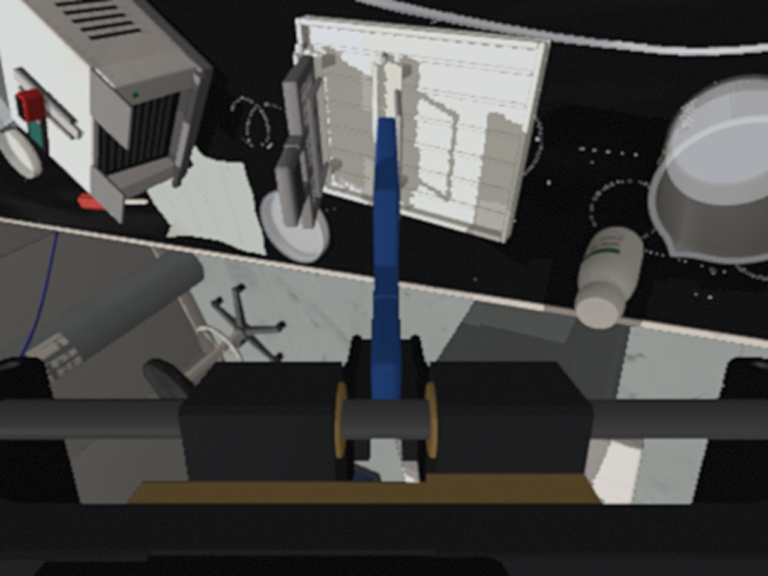

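View pics/w12c.png

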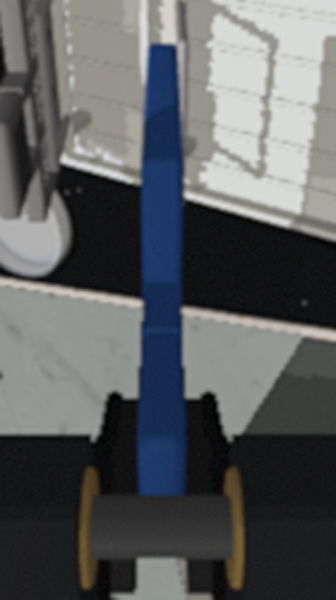

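```bash
python3 - <<'E'
from h import *
import pickle
from scipy.optimize import least_squares
P,im,s=pickle.load(open("v12.pkl","rb"));R=s["ee_rot"];p=s["tcp_pos"]
for v in list(range(74,84))+list(range(120,132))+list(range(172,202,2))+list(range(232,246)): print(v,im[v,257].tolist(),end=" ")
def rows(q):
    a,gx,gz=q;a=np.radians(a);e=np.array([np.cos(a),0,-np.sin(a)]);fz=np.array([-np.sin(a),0,-np.cos(a)]);G=np.array([gx,0,gz])/1e3
    pts=[G+.055*e-.12*fz,G+.055*e-.036*fz,G+.021*e+.018*fz,G+.021*e-.018*fz]
    return np.array([proj(P,p+R@x)[1] for x in pts])
q0=[22,-7,-14];print();print(rows([22,-5.3,-13.3]))
obs=np.array([78.8,125.8,239,197.5])
f=least_squares(lambda q:(rows(q)-obs)[:3],q0);print(f.x,f.fun,rows(f.x))
E
```

```text
74 [185, 194, 197] 75 [183, 193, 196] 76 [182, 193, 196] 77 [165, 173, 176] 78 [122, 108, 104] 79 [97, 52, 30] 80 [97, 49, 22] 81 [99, 53, 26] 82 [99, 52, 25] 83 [99, 53, 27] 120 [80, 42, 19] 121 [80, 43, 19] 122 [80, 43, 20] 123 [80, 42, 19] 124 [80, 43, 21] 125 [82, 44, 20] 126 [91, 49, 25] 127 [97, 52, 26] 128 [103, 56, 30] 129 [104, 58, 29] 130 [105, 57, 29] 131 [105, 57, 28] 172 [105, 57, 29] 174 [105, 55, 27] 176 [103, 56, 29] 178 [82, 43, 21] 180 [80, 42, 20] 182 [81, 42, 21] 184 [81, 43, 22] 186 [80, 42, 19] 188 [80, 43, 22] 190 [80, 44, 22] 192 [80, 44, 20] 194 [81, 44, 23] 196 [87, 46, 21] 198 [90, 49, 25] 200 [78, 41, 18] 232 [80, 43, 21] 233 [81, 44, 21] 234 [80, 44, 23] 235 [81, 43, 23] 236 [80, 42, 21] 237 [81, 43, 22] 238 [81, 43, 21] 239 [80, 42, 20] 240 [82, 44, 21] 241 [87, 46, 22] 242 [92, 51, 25] 243 [98, 54, 30] 244 [102, 57, 30] 245 [104, 58, 30] 
[ 85.9772811  140.7999483  259.29760484 208.34335454]
[20.5240694   2.65192535 -9.20606641] [-5.34328137e-12  1.35528921e-09 -6.34088337e-10] [ 78.8        125.8        239.         193.08207337]
```

```bash
python3 - <<'E'
from h import *
import pickle
from scipy.optimize import least_squares
P,im,s=pickle.load(open("v12.pkl","rb"));R=s["ee_rot"];p=s["tcp_pos"]
def rows(q):
    a,gx,gz=q;a=np.radians(a);e=np.array([np.cos(a),0,-np.sin(a)]);fz=np.array([-np.sin(a),0,-np.cos(a)]);G=np.array([gx,0,gz])/1e3
    pts=[G+.055*e-.12*fz,G+.055*e-.036*fz,G+.021*e+.018*fz,G+.021*e-.018*fz,G+.021*e-.036*fz]
    return np.array([proj(P,p+R@x)[1] for x in pts])
print(rows([22,1.8,-14.6]))
obs=np.array([78,126,242,198.5,177])
for w in ([1,1,1,1,1],[1,1,0,0,1]):
    f=least_squares(lambda q:np.r_[(rows(q)-obs)*w,(q[0]-22)/1.],[22,1.8,-14]);print(f.x,rows(f.x)-obs)
E
```

```text
[ 76.01569619 127.91291575 247.41881569 197.42464554 178.23624204]
[ 20.98538455   2.20506402 -12.42955329] [ 0.05831828  1.02293855  1.40904283 -2.95851634  0.16759356]
[ 21.05961117   2.42355921 -12.17683833] [-0.39658258  0.55667548  0.82450716 -3.45969668 -0.31110833]
```

```bash
cat >> h.py <<'E'
from scipy.spatial.transform import Rotation as Ro
AL=21.3;GT=np.array([.0021,0,-.0128]);RA=Ro.from_euler('y',-AL,degrees=True).as_matrix()
def fpose(u,w,th,y=0.0,out=0.0,dyaw=0.):
    RF=RT(YAW+dyaw,th);fz=-RF[:,2];R=RF@RA
    foot=S+CX*u*1e-3+CY*y*1e-3+np.array([0,0,w*1e-3])+fz*out*1e-3
    return foot+.12*fz-R@GT,R
def fstate():
    s=r.sense();R=s["ee_rot"];RF=R@RA.T;fz=-RF[:,2];f=s["tcp_pos"]+R@GT-.12*fz;d=f-S
    th=np.degrees(np.arctan2(-fz@CX,fz[2]));roll=np.degrees(np.arcsin(fz@CY));yaw=np.degrees(np.arctan2(-RF[0,0]*-1,1)) if 0 else np.degrees(np.arctan2(RF[0,0],-RF[1,0]))-YAW
    F=s["wrist_force"]
    return dict(t=round(s["time_s"],2),foot=np.round([CX@d*1e3,CY@d*1e3,f[2]*1e3],1),tilt=round(th,2),roll=round(roll,2),yaw=round(yaw,2),F=np.round([CX@F,CY@F,F[2]],1),Mom=np.round(s["moment"],2),gw=round(s["gripper_width"],3),j=np.round(s["joints"],1))
E
python3 - <<'E'
from h import *
print(fstate());p=r.sense()["tcp_pos"]
print(tomove(p+[0,0,.06],r.sense()["ee_rot"]))
print(tomove(p+[-.02,.15,.08],RT(60,30)@RA))
print(tomove(*fpose(-4.5,22,29,out=140)),fpose(-4.5,22,29,out=140)[0])
E
```

```text
{'t': 11.52, 'foot': array([-256.4, -217.6,  135.1]), 'tilt': np.float64(25.17), 'roll': np.float64(-16.78), 'yaw': np.float64(34.82), 'F': array([-0.7, -0.4, -2.3]), 'Mom': array([-1.36, -0.65,  0.01]), 'gw': 0.115, 'j': array([ -8.3,  19. ,  -1.1, -29.2, -92.2,  96.7])}
(array([-0.48, -0.75, -1.21]), array([0., 0., 0.]))
(array([-1.17, -4.08,  0.51]), array([1.14, 1.85, 2.87]))
(array([-1.16, -6.4 ,  4.11]), array([2.04, 3.48, 5.68])) [0.40636723 0.2500102  0.2396379 ]
```

>>> move_arm --motion '[-0.48,-0.75,-1.21,0,0,0,1,-0.48,-0.75,-1.21,0,0,0,1,-1.17,-4.08,0.51,1.14,1.85,2.87,1,-1.17,-4.08,0.51,1.14,1.85,2.87,1,-1.17,-4.08,0.51,1.14,1.85,2.87,1,-1.17,-4.08,0.51,1.14,1.85,2.87,1,-1.16,-6.4,4.11,2.04,3.48,5.68,1,-1.16,-6.4,4.11,2.04,3.48,5.68,1,-1.16,-6.4,4.11,2.04,3.48,5.68,1,-1.16,-6.4,4.11,2.04,3.48,5.68,1,-1.16,-6.4,4.11,2.04,3.48,5.68,1,-1.16,-6.4,4.11,2.04,3.48,5.68,1,-1.16,-6.4,4.11,2.04,3.48,5.68,1,-1.16,-6.4,4.11,2.04,3.48,5.68,1]'

```text
time_s: 12.68
tcp_pos: [0.4067, 0.2492, 0.2394]
ee_rot: [[0.766, -0.638, 0.081], [-0.559, -0.599, 0.573], [-0.317, -0.484, -0.815]]
wrist_force: [0.2, -0.5, -2.0]
gripper_width: 0.11
```

```bash
python3 - <<'E'
from h import *
import pickle
print(fstate())
P=imaging.camera_params("wrist");im=imaging.capture("wrist");pickle.dump((P,im),open("v13.pkl","wb"))
crop(im,0,0,512,384,1.5,"pics/w13.png")
for n,(u,y,w) in dict(hfl=(-36,-85,114),hfr=(-36,85,114),cl=(-36,-34,114),cr=(-36,34,114),rl=(129,-85,114),lipl=(-27,-80,32),lipr=(-27,80,32)).items():
    print(n,np.round(1.5*proj(P,S+CX*u/1e3+CY*y/1e3+np.array([0,0,w/1e3]))))
for o in(100,40,15): print(o,tomove(*fpose(-4.5,22,29,out=o)))
E
```

```text
{'t': 12.68, 'foot': array([-72.7,  -1. , 144.2]), 'tilt': np.float64(28.97), 'roll': np.float64(0.04), 'yaw': np.float64(-0.04), 'F': array([-0.2, -0.5, -2. ]), 'Mom': array([-1.43,  0.22, -0.02]), 'gw': 0.11, 'j': array([ 30.4,   0.5, -20.2, -35.5, -51.3,  36.6])}
hfl [352.  38.]
hfr [362. 280.]
cl [356. 130.]
cr [360. 224.]
rl [151.  17.]
lipl [405.  26.]
lipr [400. 225.]
100 (array([ 0.33, -0.  ,  0.95]), array([-0.01, -0.01, -0.01]))
40 (array([ 0.88, -0.  ,  2.35]), array([-0.01, -0.01, -0.01]))
15 (array([ 1.1 , -0.  ,  2.93]), array([-0.01, -0.01, -0.01]))
```

View pics/w13.png

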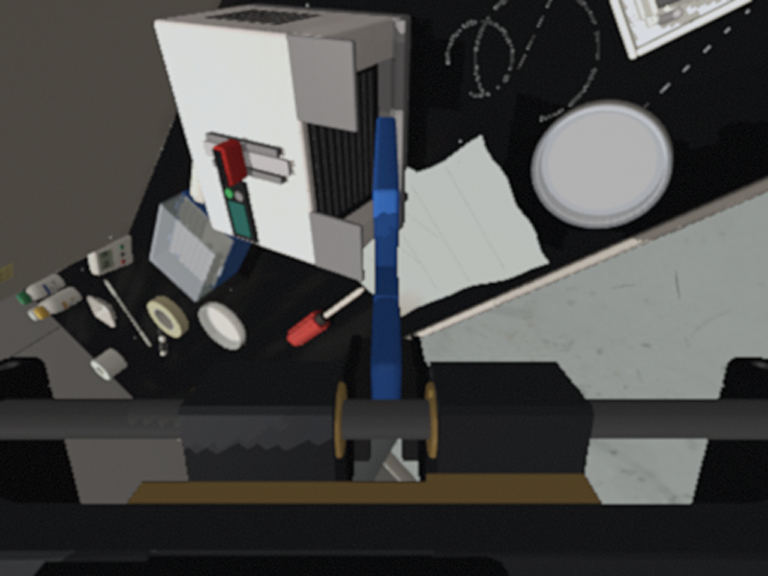

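>>> move_arm --motion '[0.33,0,0.95,0,0,0,1,0.6,0,1.6,0,0,0,1,0.88,0,2.35,0,0,0,1,0.88,0,2.35,0,0,0,1,0.88,0,2.35,0,0,0,1,0.95,0,2.55,0,0,0,1,1.02,0,2.74,0,0,0,1,1.1,0,2.93,0,0,0,1,1.1,0,2.93,0,0,0,1,1.1,0,2.93,0,0,0,1]'

```text
time_s: 13.57
tcp_pos: [0.4504, 0.2915, 0.1303]
ee_rot: [[0.765, -0.638, 0.082], [-0.56, -0.598, 0.574], [-0.317, -0.485, -0.815]]
wrist_force: [-0.1, 0.9, -1.2]
gripper_width: 0.112
```

```bash
python3 - <<'E'
from h import *
import pickle
print(fstate())
P=imaging.camera_params("wrist");im=imaging.capture("wrist");pickle.dump((P,im),open("v14.pkl","wb"))
crop(im,120,0,360,250,3,"pics/w14.png")
for n,(u,y,w) in dict(hfl=(-36,-85,114),hfr=(-36,85,114),cl=(-36,-34,114),cr=(-36,34,114),lipl=(-27,-80,32),lipr=(-27,80,32)).items():
    print(n,np.round(3*(proj(P,S+CX*u/1e3+CY*y/1e3+np.array([0,0,w/1e3]))-[120,0])))
for o in(5,1): print(o,tomove(*fpose(-4.5,22,29,out=o)))
crop(imaging.capture("side"),150,130,320,300,3.5,"pics/s14.png")
E
```

```text
{'t': 13.57, 'foot': array([-11.9,  -0. ,  35.1]), 'tilt': np.float64(29.01), 'roll': np.float64(0.07), 'yaw': np.float64(-0.1), 'F': array([ 0.5,  0.7, -1.2]), 'Mom': array([-1.43,  0.2 , -0.03]), 'gw': 0.112, 'j': array([ 30.4,  14.2, -20. , -43.8, -40.9,  48.5])}
hfl [301. 208.]
hfr [348. 827.]
cl [321. 472.]
cr [339. 704.]
lipl [469. 133.]
lipr [451. 633.]
5 (array([0.1 , 0.  , 0.24]), array([-0.01, -0.02, -0.01]))
1 (array([0.13, 0.  , 0.33]), array([-0.01, -0.02, -0.01]))
```

View pics/w14.png

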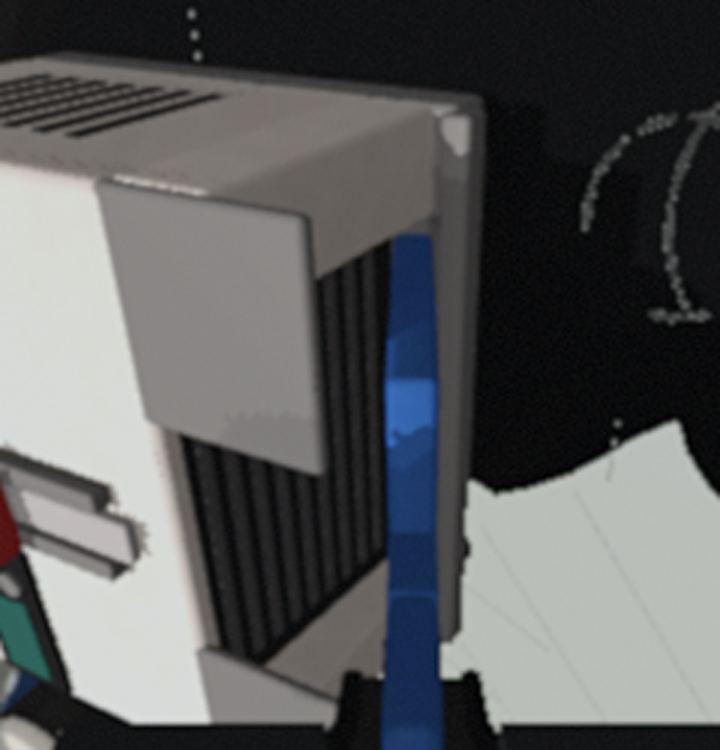

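View pics/s14.png

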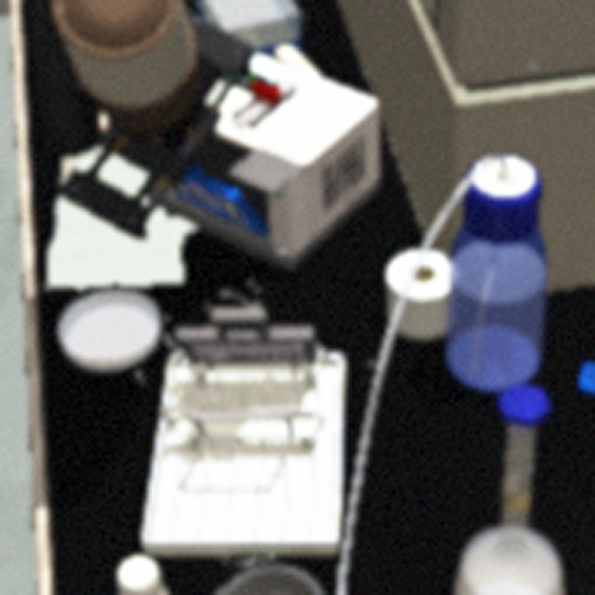

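```bash
python3 - <<'E'
from h import *
for o in(5,0): print(o,tomove(*fpose(-3.5,22,29,out=o)))
E
```

```text
5 (array([ 0.1 , -0.02,  0.25]), array([-0.01, -0.02, -0.01]))
0 (array([ 0.15, -0.02,  0.37]), array([-0.01, -0.02, -0.01]))
```

>>> move_arm --motion '[0.0,-0.03,0.0,0,0,0,1,0.05,-0.03,0.12,0,0,0,1,0.1,-0.02,0.25,0,0,0,1,0.13,-0.02,0.32,0,0,0,1,0.13,-0.02,0.32,0,0,0,1,0.13,-0.02,0.32,0,0,0,1]'

```text
time_s: 14.17
tcp_pos: [0.4561, 0.2966, 0.119]
ee_rot: [[0.766, -0.638, 0.082], [-0.56, -0.598, 0.574], [-0.317, -0.486, -0.815]]
wrist_force: [-0.4, -1.0, 0.1]
gripper_width: 0.114
```

```bash
python3 - <<'E'
from h import *
print(fstate())
for o in(0,-3): print(o,tomove(*fpose(-3.5,22,29,out=o)))
im=imaging.capture("wrist");crop(im,120,0,360,250,3,"pics/w15.png")
E
```

```text
{'t': 14.17, 'foot': array([-4.1, -0.2, 23.8]), 'tilt': np.float64(29.05), 'roll': np.float64(0.06), 'yaw': np.float64(-0.08), 'F': array([-1. , -0.4,  0.1]), 'Mom': array([-1.12,  0.3 ,  0.1 ]), 'gw': 0.114, 'j': array([ 30.3,  15.8, -19.5, -44.8, -40.1,  49.8])}
0 (array([0.02, 0.01, 0.05]), array([-0.01, -0.01, -0.01]))
-3 (array([0.04, 0.01, 0.11]), array([-0.01, -0.01, -0.01]))
```

View pics/w15.png

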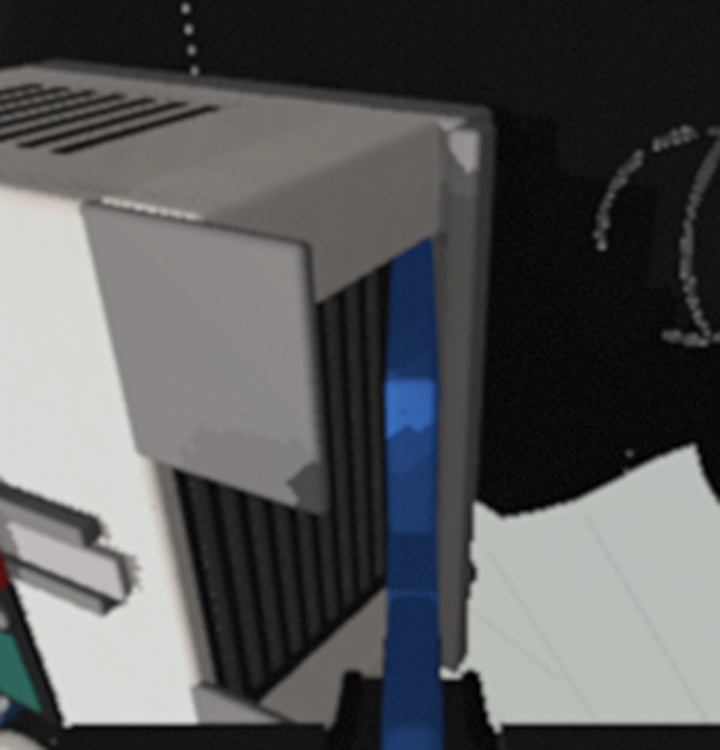

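>>> move_arm --motion '[0.02,0.01,0.05,0,0,0,1,0.03,0.01,0.08,0,0,0,1,0.03,0.01,0.08,0,0,0,1]'

```text
time_s: 14.47
tcp_pos: [0.4566, 0.297, 0.1188]
ee_rot: [[0.768, -0.635, 0.081], [-0.557, -0.599, 0.576], [-0.317, -0.487, -0.814]]
wrist_force: [-7.6, -10.9, 21.9]
gripper_width: 0.117
```

```bash
python3 - <<'E'
from h import *
print(fstate())
for th,u in((20,-4.5),(10,-5),(0,-5.2)): print(th,tomove(*fpose(u,22.5,th)))
E
```

```text
{'t': 14.47, 'foot': array([-3.3, -0. , 23.8]), 'tilt': np.float64(29.16), 'roll': np.float64(-0.05), 'yaw': np.float64(0.11), 'F': array([-13. ,  -2.7,  21.9]), 'Mom': array([-0.46,  1.91,  1.09]), 'gw': 0.117, 'j': array([ 30.2,  15.9, -19.4, -45. , -40.2,  50.2])}
20 (array([ 0.02, -0.39,  0.05]), array([-1.7 ,  0.01,  0.69]))
10 (array([ 0.06, -0.84,  0.15]), array([-3.56,  0.01,  1.41]))
0 (array([ 0.13, -1.27,  0.33]), array([-5.42,  0.  ,  2.14]))
```

```bash
python3 - <<'E'
from h import *
for th,u,w in((27,-4,24.6),(23,-4.5,24.4),(19,-4.8,24.),(15,-5,23.8),(12,-5.2,23.5)): 
    a,b=tomove(*fpose(u,w,th)); print(th,", ".join(map(str,list(a)+list(b))))
E
```

```text
27 -0.01, -0.1, -0.02, -0.39, 0.01, 0.18
23 -0.01, -0.27, -0.01, -1.14, 0.01, 0.47
19 0.01, -0.45, 0.02, -1.88, 0.01, 0.76
15 0.02, -0.63, 0.06, -2.63, 0.01, 1.05
12 0.04, -0.76, 0.1, -3.19, 0.01, 1.27
```

>>> move_arm --motion '[-0.01,-0.1,-0.02,-0.39,0.01,0.18,1,-0.01,-0.27,-0.01,-1.14,0.01,0.47,1,0.01,-0.45,0.02,-1.88,0.01,0.76,1,0.02,-0.63,0.06,-2.63,0.01,1.05,1,0.04,-0.76,0.1,-3.19,0.01,1.27,1,0.04,-0.76,0.1,-3.19,0.01,1.27,1]'

```text
time_s: 14.97
tcp_pos: [0.4792, 0.3184, 0.1297]
ee_rot: [[0.694, -0.712, -0.107], [-0.627, -0.671, 0.396], [-0.354, -0.208, -0.912]]
wrist_force: [0.8, -1.4, 2.7]
gripper_width: 0.109
```

```bash
python3 - <<'E'
from h import *
print(fstate())
for th,u,w in((9,-5.2,23.3),(6,-5.2,23.1),(3,-5.2,22.9),(0,-5.2,22.8),(-2,-5.2,22.8)): 
    a,b=tomove(*fpose(u,w,th)); print(th,", ".join(map(str,list(a)+list(b))))
im=imaging.capture("wrist");crop(im,0,0,512,384,1.5,"pics/w16.png")
E
```

```text
{'t': 14.97, 'foot': array([-2.6, -0.2, 23.2]), 'tilt': np.float64(12.0), 'roll': np.float64(0.07), 'yaw': np.float64(0.09), 'F': array([-0.3, -1.6,  2.7]), 'Mom': array([-0.98, -0.54, -0.13]), 'gw': 0.109, 'j': array([ 35.9,  21.2,  -9.1, -28.3, -54.1,  25.3])}
9 -0.0, -0.08, -0.01, -0.55, -0.02, 0.24
6 0.0, -0.22, 0.0, -1.11, -0.02, 0.46
3 0.01, -0.36, 0.03, -1.67, -0.02, 0.67
0 0.02, -0.5, 0.05, -2.23, -0.02, 0.89
-2 0.03, -0.59, 0.07, -2.6, -0.02, 1.04
```

View pics/w16.png

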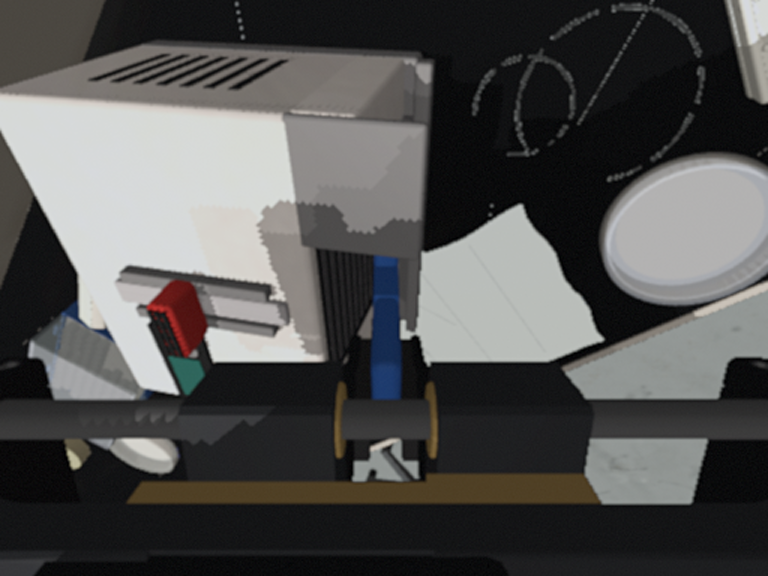

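>>> move_arm --motion '[0,-0.08,-0.01,-0.55,-0.02,0.24,1,0,-0.22,0,-1.11,-0.02,0.46,1,0.01,-0.36,0.03,-1.67,-0.02,0.67,1,0.02,-0.5,0.05,-2.23,-0.02,0.89,1,0.03,-0.59,0.07,-2.6,-0.02,1.04,1,0.03,-0.59,0.07,-2.6,-0.02,1.04,1]'

```text
time_s: 15.52
tcp_pos: [0.4963, 0.3342, 0.1314]
ee_rot: [[0.628, -0.729, -0.273], [-0.687, -0.684, 0.244], [-0.364, 0.034, -0.931]]
wrist_force: [0.2, -1.3, 4.2]
gripper_width: 0.114
```

```bash
python3 - <<'E'
from h import *
print(fstate())
for th,u,w in((-4,-5,22.5),(-5,-4.5,22),(-5,-3,20.5),(-5,-2,20)): 
    a,b=tomove(*fpose(u,w,th)); print(th,", ".join(map(str,list(a)+list(b))))
im=imaging.capture("wrist");crop(im,0,0,512,384,1.5,"pics/w17.png")
E
```

```text
{'t': 15.52, 'foot': array([-5.6,  0. , 22.6]), 'tilt': np.float64(-1.95), 'roll': np.float64(-0.08), 'yaw': np.float64(-0.02), 'F': array([-0.7, -1. ,  4.2]), 'Mom': array([-0.61, -0.05,  0.14]), 'gw': 0.114, 'j': array([ 37.5,  28.2,   1.9, -22.6, -69.4,  14.4])}
-4 -0.0, -0.11, 0.0, -0.38, 0.02, 0.15
-5 0.0, -0.17, 0.02, -0.57, 0.02, 0.22
-5 0.02, -0.21, 0.05, -0.57, 0.02, 0.22
-5 0.02, -0.24, 0.06, -0.57, 0.02, 0.22
```

View pics/w17.png

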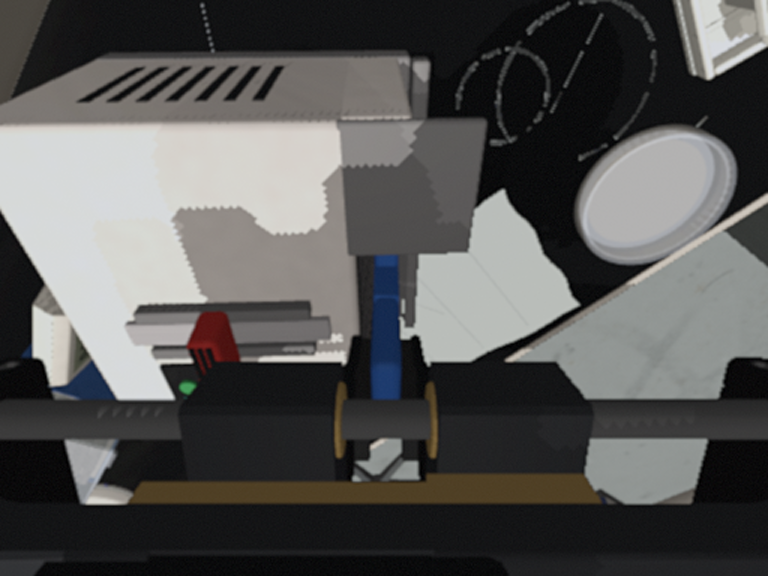

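>>> move_arm --motion '[0,-0.11,0,-0.38,0.02,0.15,1,0,-0.17,0.02,-0.57,0.02,0.22,1,0.01,-0.19,0.03,-0.57,0.02,0.22,1,0.02,-0.21,0.04,-0.57,0.02,0.22,1,0.02,-0.21,0.04,-0.57,0.02,0.22,1]'

```text
time_s: 15.98
tcp_pos: [0.5012, 0.3384, 0.1309]
ee_rot: [[0.615, -0.726, -0.309], [-0.7, -0.682, 0.21], [-0.363, 0.087, -0.928]]
wrist_force: [-2.2, -2.7, 8.4]
gripper_width: 0.111
```

```bash
python3 - <<'E'
from h import *
print(fstate())
for th,u,w in((-5,-3,21),(-5,-1,20),(-6,-1,20)): 
    a,b=tomove(*fpose(u,w,th)); print(th,", ".join(map(str,list(a)+list(b))))
im=imaging.capture("wrist");crop(im,180,60,340,260,3.5,"pics/w18.png")
E
```

```text
{'t': 15.98, 'foot': array([-5. , -0.4, 22.5]), 'tilt': np.float64(-5.01), 'roll': np.float64(-0.04), 'yaw': np.float64(0.02), 'F': array([-3.4, -0.5,  8.4]), 'Mom': array([-0.92,  0.93,  0.32]), 'gw': 0.111, 'j': array([ 37.8,  30.1,   4.7, -21.8, -73. ,  12.5])}
-5 0.0, -0.05, 0.04, 0.0, 0.01, 0.0
-5 0.01, -0.1, 0.05, 0.0, 0.01, 0.0
-6 0.01, -0.15, 0.05, -0.18, 0.01, 0.08
```

View pics/w18.png

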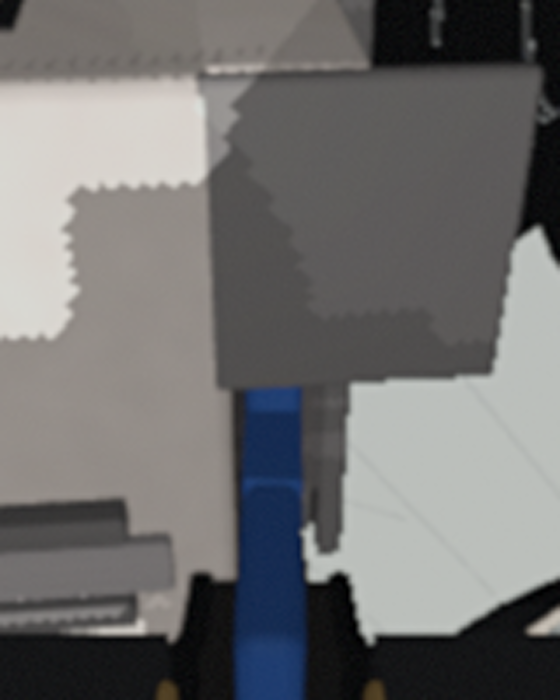

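>>> move_arm --motion '[0,-0.04,0.03,0,0,0,1,0,-0.07,0.05,-0.08,0,0.04,1,0,-0.07,0.05,-0.08,0,0.04,1]'

```text
time_s: 16.28
tcp_pos: [0.502, 0.3394, 0.1308]
ee_rot: [[0.613, -0.725, -0.314], [-0.702, -0.682, 0.204], [-0.362, 0.096, -0.927]]
wrist_force: [-0.5, -2.1, 10.0]
gripper_width: 0.112
```

```bash
python3 - <<'E'
from h import *
print(fstate())
E
```

```text
{'t': 16.28, 'foot': array([-4.6, -0.3, 22.5]), 'tilt': np.float64(-5.49), 'roll': np.float64(-0.04), 'yaw': np.float64(0.05), 'F': array([-1.8, -1.2, 10. ]), 'Mom': array([-1.02,  0.97,  0.44]), 'gw': 0.112, 'j': array([ 37.8,  30.4,   5.2, -21.7, -73.5,  12.2])}
```

>>> move_arm --motion '[0,-0.05,0.02,0,0,0,1,0,-0.09,0.02,0,0,0,1,0,-0.09,0.02,0,0,0,1]'

```text
time_s: 16.53
tcp_pos: [0.5024, 0.34, 0.1309]
ee_rot: [[0.612, -0.723, -0.319], [-0.702, -0.683, 0.201], [-0.363, 0.101, -0.926]]
wrist_force: [-4.3, -5.3, 7.7]
gripper_width: 0.114
```

```bash
python3 - <<'E'
from h import *
print(fstate())
for th,u,w in((-5,-3,22),(-5,-1,22)): 
    a,b=tomove(*fpose(u,w,th)); print(th,", ".join(map(str,list(a)+list(b))))
E
```

```text
{'t': 16.53, 'foot': array([-4.5,  0.1, 22.6]), 'tilt': np.float64(-5.78), 'roll': np.float64(-0.1), 'yaw': np.float64(0.15), 'F': array([-6.8, -0.9,  7.7]), 'Mom': array([-1.37,  1.42,  0.65]), 'gw': 0.114, 'j': array([ 37.9,  30.6,   5.5, -21.6, -74. ,  12.1])}
-5 0.0, -0.0, 0.01, 0.16, 0.02, -0.03
-5 -0.0, -0.05, 0.01, 0.16, 0.02, -0.03
```

>>> move_arm --motion '[0,0,0,0.16,0,0,0.6,0,0.03,0,0.16,0,0,0.4,0,0.05,0,0.16,0,0,0.4,0,0.05,0,0.16,0,0,0.4,0,0.05,0,0.16,0,0,0.4]'

```text
time_s: 16.95
tcp_pos: [0.5009, 0.3387, 0.1307]
ee_rot: [[0.612, -0.728, -0.309], [-0.702, -0.68, 0.211], [-0.364, 0.088, -0.927]]
wrist_force: [0.7, 0.6, -0.6]
gripper_width: 0.289
```

```bash
python3 - <<'E'
from h import *
print(fstate())
im=imaging.capture("wrist");crop(im,180,60,340,260,3.5,"pics/w19.png")
E
```

```text
{'t': 16.95, 'foot': array([-5.1,  0.2, 22.3]), 'tilt': np.float64(-5.03), 'roll': np.float64(-0.11), 'yaw': np.float64(-0.15), 'F': array([ 0.9, -0.1, -0.6]), 'Mom': array([-0.38, -0.59, -0.02]), 'gw': 0.289, 'j': array([ 37.8,  30.1,   4.7, -21.9, -72.9,  12.3])}
```

View pics/w19.png

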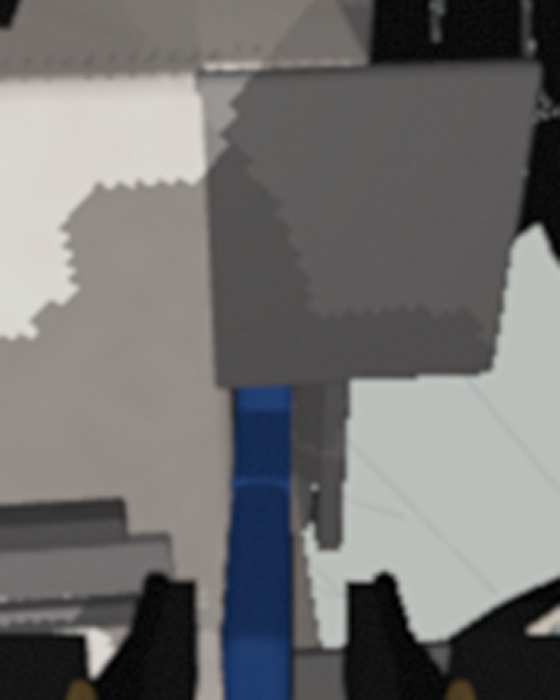

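```bash
python3 - <<'E'
from h import *
R=RT(YAW,0)
for u,w in((88,210),(88,150)): print(tomove(S+CX*u/1e3+[0,0,w/1e3],R))
E
```

```text
(array([-0.64, -1.91, -2.07]), array([ 0.99,  4.28, -0.22]))
(array([-0.09, -2.04, -0.68]), array([ 0.99,  4.28, -0.22]))
```

>>> move_arm --motion '[0,0,-0.4,0,0,0,0.4,0,0,-1.0,0,0,0,0.4,0,0,-1.9,0,0,0,0.4,0,0,-1.9,0,0,0,0.4,-0.64,-1.91,-2.07,0.99,4.28,-0.22,1,-0.64,-1.91,-2.07,0.99,4.28,-0.22,1,-0.64,-1.91,-2.07,0.99,4.28,-0.22,1,-0.64,-1.91,-2.07,0.99,4.28,-0.22,1,-0.64,-1.91,-2.07,0.99,4.28,-0.22,1,-0.64,-1.91,-2.07,0.99,4.28,-0.22,1,-0.64,-1.91,-2.07,0.99,4.28,-0.22,1]'

```text
time_s: 17.92
tcp_pos: [0.5671, 0.3907, 0.2105]
ee_rot: [[0.684, -0.73, 0.0], [-0.73, -0.684, 0.001], [-0.001, -0.001, -1.0]]
wrist_force: [0.2, 1.2, 0.4]
gripper_width: 0.003
```

```bash
python3 - <<'E'
from h import *
import pickle
s=r.sense();print(s["time_s"],s["tcp_pos"],s["joints"],s["gripper_width"])
P=imaging.camera_params("wrist");im=imaging.capture("wrist");pickle.dump((P,im,s),open("v20.pkl","wb"))
crop(im,0,0,512,384,1.5,"pics/w20.png")
crop(imaging.capture("side"),150,130,320,300,3.5,"pics/s20.png")
E
```

```text
17.9167 [0.5671145  0.39067842 0.21050848] [ 4.79574087e+01  2.87151313e+01  9.48578070e+00 -5.24031952e-02
 -7.07154502e+01 -4.80410864e+00] 0.0032255689108009874
```

View pics/w20.png

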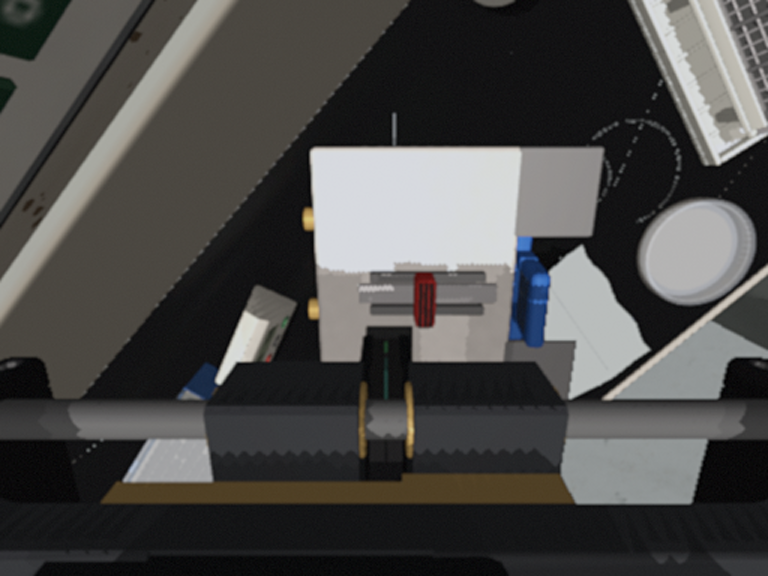

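View pics/s20.png

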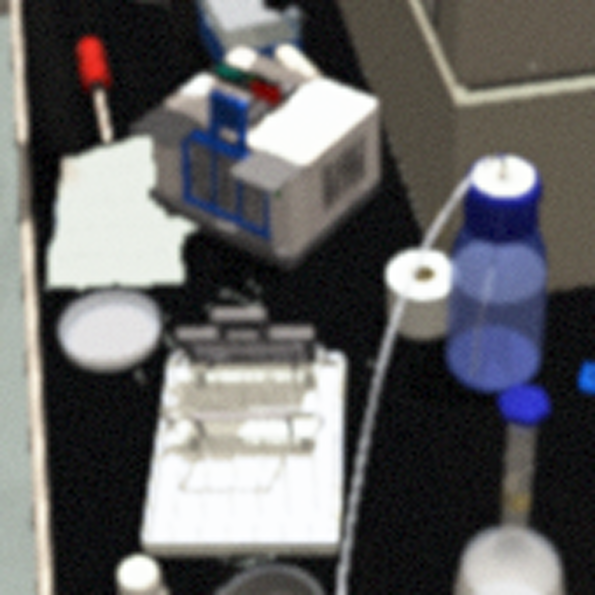

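```bash
python3 - <<'E'
from h import *
import pickle
P,im,s=pickle.load(open("v20.pkl","rb"))
f=lambda a,b,z:onz(P,((a)/1.5,(b)/1.5),z)
loc=lambda p:np.round(np.r_[CX@(p-S),CY@(p-S),p[2]]*1000,1)
crop(im,230,140,380,260,5,"pics/w20c.png")
for n,q in dict(gl=(7+0,-21,159),gr=(7,21,159),glf=(2,-21,159),pullbl=(68,-15,140),pullbr=(68,15,140),hfl=(-36,-85,114),cl=(-36,-34,114)).items():
    uv=proj(P,S+CX*q[0]/1e3+CY*q[1]/1e3+np.array([0,0,q[2]/1e3]));print(n,np.round((uv-[230,140])*5+2))
E
```

```text
gl [663. 222.]
gr [635. 473.]
glf [696. 222.]
pullbl [252. 225.]
pullbr [248. 392.]
hfl [ 868. -218.]
cl [825.  81.]
```

View pics/w20c.png

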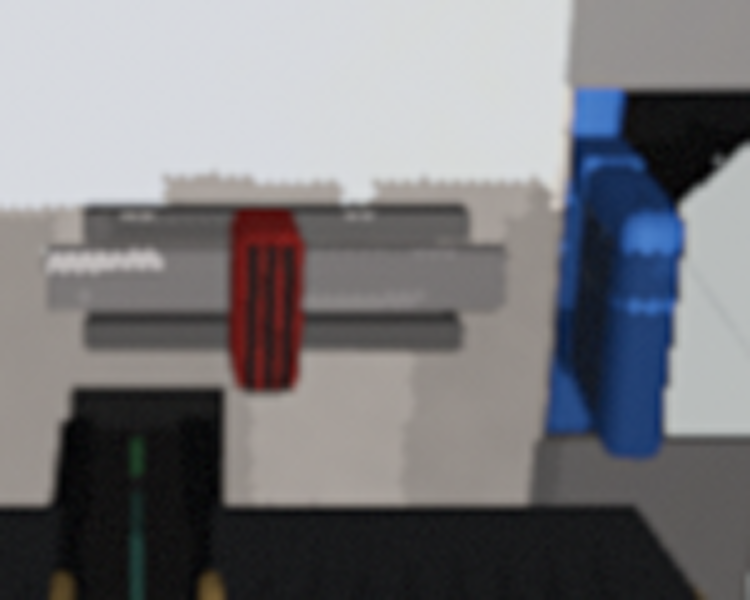

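>>> move_arm --motion '[0,0.02,1.0,0,0,0,1,0,0.02,2.07,0,0,0,1,0,0.02,2.07,0,0,0,1,0,0.02,2.07,0,0,0,1,0,0.2,2.07,0,0,0,1,0,0.35,2.07,0,0,0,1,0,0.5,2.07,0,0,0,1,0,0.65,2.07,0,0,0,1,0,0.8,2.07,0,0,0,1,0,0.9,2.07,0,0,0,1,0,0.9,2.07,0,0,0,1]'

```text
time_s: 18.93
tcp_pos: [0.5406, 0.3654, 0.1289]
ee_rot: [[0.683, -0.73, 0.001], [-0.73, -0.683, 0.002], [-0.001, -0.002, -1.0]]
wrist_force: [1.8, 0.5, 1.4]
gripper_width: 0.008
```

```bash
python3 - <<'E'
from h import *
s=r.sense();d=s["tcp_pos"]-S;print(s["time_s"],CX@d,CY@d,d[2],"F",CX@s["wrist_force"],s["wrist_force"],s["moment"])
im=imaging.capture("wrist");crop(im,150,60,400,310,2.8,"pics/w21.png")
E
```

```text
18.9333 0.05173967941960478 -0.001188894435470524 0.12893550228092807 F 1.6184397419629768 [1.7958972  0.45181262 1.3523052 ] [ 0.22003241 -0.35509569  0.01947734]
```

View pics/w21.png

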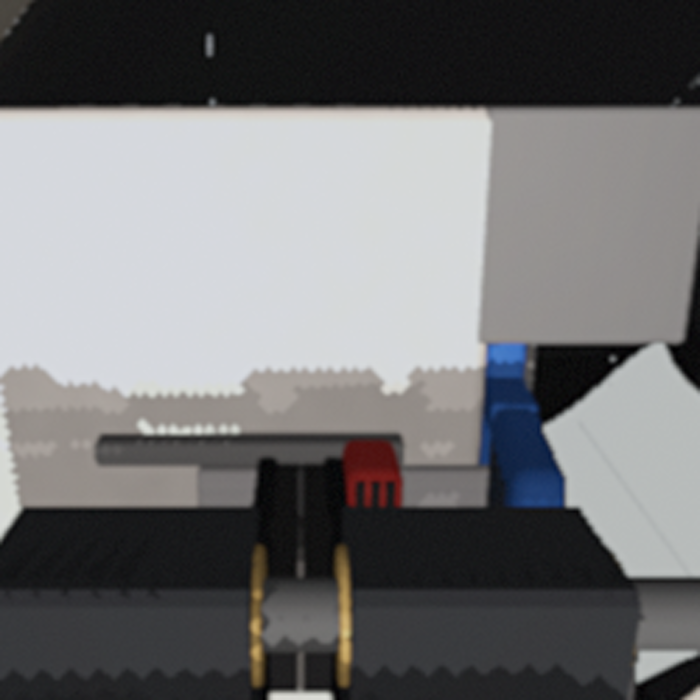

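>>> move_arm --motion '[0,0.08,0,0,0,0,1,0,0.15,0,0,0,0,1,0,0.15,0,0,0,0,1]'

```text
time_s: 19.23
tcp_pos: [0.5387, 0.364, 0.1285]
ee_rot: [[0.684, -0.73, 0.007], [-0.73, -0.684, 0.008], [-0.001, -0.01, -1.0]]
wrist_force: [8.9, 5.1, -4.4]
gripper_width: 0.007
```

```bash
python3 - <<'E'
from h import *
s=r.sense();d=s["tcp_pos"]-S;print(s["time_s"],CX@d,CY@d,d[2],"F",CX@s["wrist_force"],s["wrist_force"],s["moment"])
E
```

```text
19.2333 0.04931150496808875 -0.0008744292859214326 0.128549807894852 F 9.960604505593396 [ 8.88385102  5.09030831 -4.40193637] [ 1.5714594  -2.60358555  0.00632771]
```

>>> move_arm --motion '[0,0.08,0,0,0,0,1,0,0.12,0,0,0,0,1,0,0.12,0,0,0,0,1]'

```text
time_s: 19.48
tcp_pos: [0.5387, 0.364, 0.1287]
ee_rot: [[0.684, -0.729, 0.015], [-0.729, -0.684, 0.015], [-0.001, -0.021, -1.0]]
wrist_force: [11.4, 5.8, -6.5]
gripper_width: 0.005
```

```bash
python3 - <<'E'
from h import *
s=r.sense();d=s["tcp_pos"]-S;print(s["time_s"],CX@d,CY@d,d[2],"F",CX@s["wrist_force"],s["wrist_force"],s["moment"])
E
```

```text
19.4833 0.049352496828189464 -0.0008269816167049917 0.12866373912240167 F 12.279859893424966 [11.43498122  5.76164489 -6.46898063] [ 1.84314974 -3.30629189  0.01211872]
```

>>> move_arm --motion '[0,-0.3,0,0,0,0,1,0,-0.3,-0.5,0,0,0,1,0,-0.3,-2.0,0,0,0,1,0,-0.3,-2.5,0.0,0,0,1,-1.5,2.0,-2.5,0,0,0,1,-1.5,2.0,-2.5,0.0,0,0,1,-1.5,2.0,-2.5,0,0,0,1,-1.5,2.0,-2.5,0,0,0,1]'

```text
time_s: 20.15
tcp_pos: [0.4323, 0.349, 0.2265]
ee_rot: [[0.686, -0.728, 0.01], [-0.728, -0.685, 0.013], [-0.002, -0.016, -1.0]]
wrist_force: [-0.5, -0.5, 0.5]
gripper_width: 0.005
```

```bash
python3 - <<'E'
from h import *
import pickle
s=r.sense();d=s["tcp_pos"]-S;print(s["time_s"],s["tcp_pos"],s["wrist_force"])
P=imaging.camera_params("wrist");im=imaging.capture("wrist");pickle.dump((P,im),open("v22.pkl","wb"))
crop(im,130,0,380,240,3,"pics/w22.png")
crop(imaging.capture("side"),150,130,320,300,3.5,"pics/s22.png")
K=lambda q:np.round((proj(P,S+CX*q[0]/1e3+CY*q[1]/1e3+np.array([0,0,q[2]/1e3]))-[130,0])*3+1)
for n,q in dict(hfl=(-36,-85,114),cl=(-36,-34,114),cr=(-36,34,114),topC_back=(12,-21,159.5),topFront=(2,-21,158.6),topbackR=(12,21,159.5),topfrR=(2,21,158.6),pullfl=(22,-15,140),pullbl=(34,-15,140),pullfr=(22,15,140),tongue=(-17,0,120)).items(): print(n,K(q))
E
```

```text
20.15 [0.43226184 0.34900812 0.22654659] [-0.4612107  -0.46154629  0.53037621]
hfl [376.  54.]
cl [376. 250.]
cr [376. 478.]
topC_back [180. 297.]
topFront [220. 297.]
topbackR [191. 463.]
topfrR [229. 463.]
pullfl [162. 319.]
pullbl [118. 319.]
pullfr [169. 429.]
tongue [312. 370.]
```

View pics/w22.png

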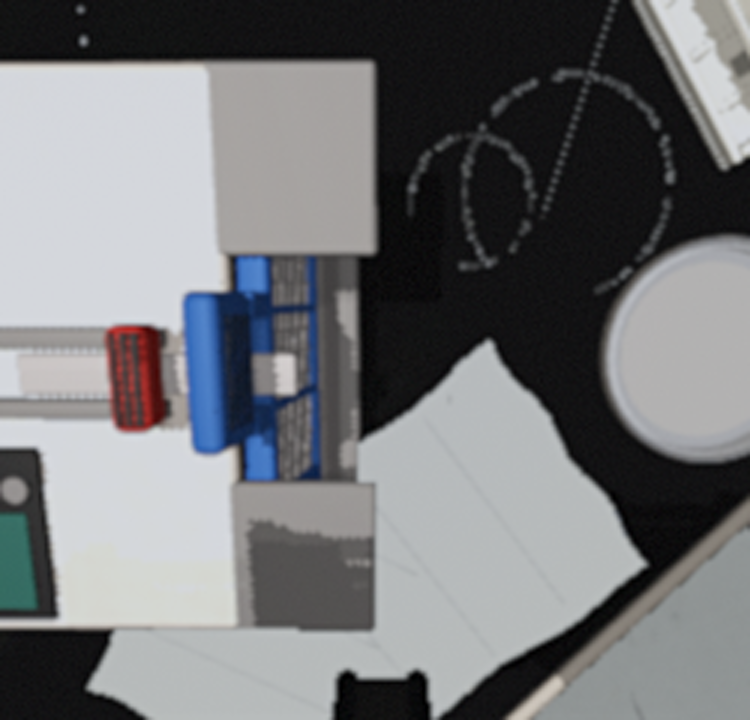

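View pics/s22.png

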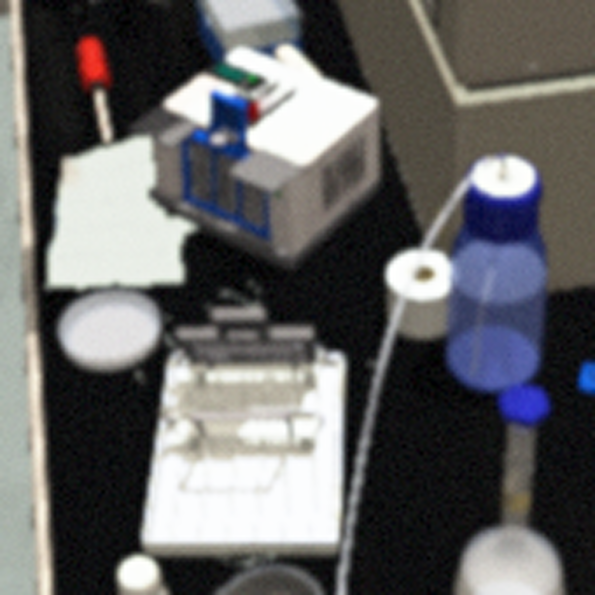

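```bash
python3 - <<'E'
from station import r
print(r.finish_job(), r.sense()["time_s"])
E
```

```text
the job is handed in; nothing more can be done
the job is handed in; nothing more can be done
```

The blue filter is back in the chiller's intake, grip upward and standing against the grille, with the red bolt pushed forward through its window. I handed the job in at about 20 s of the allowed 54 s, with the gripper well clear of everything.

My first insertion stopped short because joint 5 reached its limit. I put the filter back in the rack, gripped it again about 21° askew in its own plane, and then inserted it, swung it up and released it.

**Last checks**
- **Filter seat:** the foot met the floor where expected. In the last wrist picture the grip's upper end lies within about 1 mm of its home position from front to back.
- **Sideways position:** the same picture suggests the filter sits about 2–3 mm off centre, inside the 3.5 mm allowed. This was not measured directly against the jambs.
- **Bolt:** it reached a firm stop, holding still at 10–12 N against a sliding force of about 2.5 N, and the picture shows its tongue through the window. By image I measured about 31–32.5 mm of travel. That fits a full 34 mm only if the bolt started 1.5–3.5 mm forward, which the task allows. I relied on the firm stop rather than the image.
- **Surroundings:** in the last side view the spare filter, dish, screwdriver and rack look unmoved. The bottle and beaker are only partly in that picture.

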